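# Level the sill stand and lay its shelf

## Task

Screw the brass knurled collar up the threaded rod until its top is level with the top of the stand's green rest. Then take the wooden fork-ended shelf out of the rack and lower it, without dropping it, so that it lies flat and level across collar and rest with the rod standing in its fork, and let go. The pots, tile and other things on the sill are to stay where they are.

Things in the scene. Friction and masses are not known exactly. Their poses are not given: they have to be found in the camera images.
- stand: Fixed dark steel stand: foot 230 x 70 x 14 mm, origin at the centre of its underside on the sill, x along its length (about away from the robot, up to 0.35 rad off), z up. At x = +75 mm stands a vertical threaded rod 13 mm thick, its top 142 mm above the sill; at x = -75 mm a 26 mm thick sleeve, 85 mm high, carries the rest.
- rod_top (a point): Centre of the rod's top end, on the rod's axis, 142 mm above the sill.
- collar_top (a point): Centre of the top face of the brass knurled collar (56 mm in diameter, 24 mm tall, rod through its middle, white index mark on top). Its height is the collar's height; at the start 108 to 114.5 mm above the sill, so that the rod sticks out 27 to 34 mm above it. z is up; it turns with the collar.
- collar (a joint): Angle of the collar on the rod in rad: grows as the collar turns anticlockwise seen from above, and the collar then RISES 4.77 mm per rad (30 mm a full turn); range -0.3 to 6.2. Friction (0.06 N m) holds it wherever it is left.
- rest: Green rest pad, 40 mm along the stand x 50 mm, 8 mm thick, on a post at the stand's x = -75 mm. Fixed during the job; origin at the centre of its TOP face, 122 to 130 mm above the sill. Axes as the stand's.
- rack: Fixed bamboo rack: base 150 x 90 x 8 mm, origin at the centre of its underside, x along its length. Two slots along x at y = -23 and +23 mm, each held by pairs of posts (12 mm long, 30 mm tall above the base, 13 mm apart) at x = -55 and +55 mm; free between them. One slot holds the shelf, the other the tile, on edge. Rack and stand stand on opposite sides, either way round.
- shelf: Loose wooden shelf board 200 x 60 x 10 mm, 70 to 180 g. x runs along its length, y across the 10 mm thickness, z across the 60 mm width. Origin at the middle of its length and thickness, on one long edge (so the board's centre is at z = +30 mm); in the rack it stands on that edge, z up, y level, +x about away from the robot. Its +x end is a fork: an open slot 24 mm wide and 39 mm deep between two tines 18 mm wide. Both faces are alike. Laid flat, y is vertical.
- shelf_fork (a point): Point in the middle of the fork slot, in mid-thickness, 75 mm from the board's centre along +x; this is where the rod should stand. 5 mm above the supports when the shelf lies on them.
- shelf_rear (a point): Point in mid-thickness and mid-width, 75 mm from the board's centre along -x; should lie over the rest.
- tile: Loose blue ceramic tile 150 x 60 x 10 mm on edge in the other rack slot; same axes and origin as the shelf. To be left alone.
- holder: Loose bamboo toothpick holder, 48 mm in diameter, 82 mm tall with picks; origin under its centre. To be left alone.
- cap: Loose aluminium measuring cap, 30 mm in diameter, 28 mm tall; origin under its centre. To be left alone.
- tester: Loose steel cake tester stand: foot 68 mm in diameter and 10 mm thick, discs 48 mm wide on a post above it, 130 mm tall; origin under its centre. To be left alone.
- pot_left: Loose succulent in a grey pot, 110 mm in diameter, about 135 mm tall; origin under its centre. To be left alone.
- pot_right: Loose succulent in a white pot, same size; origin under its centre. To be left alone.

How it is judged (in metres and radians):
On the way, in this order (a step that is already met when the one before it is completed fails the run):
1. the collar's top is level with the rest's top within 2.5 mm, and the collar is still and let go of (z of collar_top in the frame of rest between -0.0025 and 0.0025 m and velocity of joint collar between -0.1 and 0.1 rad/s and contact force between the fingers and collar below 0.2 N), for 0.2 s.
2. the shelf, still held in the fingers, is over collar and rest, flat, and not more than 12 mm above them (horizontal distance between shelf_fork and rod_top below 0.011 m and horizontal distance between shelf_rear and rest below 0.016 m and z of shelf_fork in the frame of collar_top between 0 and 0.017 m and z of shelf_rear in the frame of rest between 0 and 0.017 m and angle between the y axis of shelf and the z axis of stand, either way round below 0.1 rad and contact force between the fingers and shelf above 0.5 N), for 0.05 s.
At the end, for the whole second after the job is handed in: Collar top within 2.5 mm of the rest top's height; shelf let go and at rest on both (each end within 2.5 mm of its support), within 0.03 rad of level, fork middle within 11 mm of the rod's axis, rear point within 16 mm of the rest's centre (z of collar_top in the frame of rest between -0.0025 and 0.0025 m and horizontal distance between shelf_fork and rod_top below 0.011 m and horizontal distance between shelf_rear and rest below 0.016 m and z of shelf_fork in the frame of collar_top between 0.0025 and 0.0075 m and z of shelf_rear in the frame of rest between 0.0025 and 0.0075 m and angle between the y axis of shelf and the z axis of stand, either way round below 0.03 rad and linear speed of shelf below 0.01 m/s and contact force between shelf and collar above 0.05 N and contact force between shelf and rest above 0.05 N); the robot touches nothing.
It fails at once if the blue tile is moved more than 30 mm or tipped over (distance of tile from where it was at the start of the episode above 0.03 m or angle between tile's own z axis and vertical above 0.5 rad).
It fails at once if the toothpick holder or the measuring cap is moved more than 30 mm or tipped over (distance of any of holder, cap from where it was at the start of the episode above 0.03 m or angle between any of holder, cap's own z axis and vertical above 0.5 rad).
It fails at once if the cake tester stand is moved more than 30 mm or tipped over (distance of tester from where it was at the start of the episode above 0.03 m or angle between tester's own z axis and vertical above 0.5 rad).
It fails at once if a succulent is moved more than 30 mm or tipped over (distance of any of pot_left, pot_right from where it was at the start of the episode above 0.03 m or angle between any of pot_left, pot_right's own z axis and vertical above 0.5 rad).
It also fails if it takes over 72 s, if anything falls off the work surface, if the arm or the gripper's body presses on something with over 40 N, if the wrist force passes 120 N, or if a joint passes its speed limit or range.

## Robot

A 6-joint arm with a two-finger parallel gripper is mounted at the origin on the work surface. World frame = base frame: x ahead of the robot, y to its left, z up, the work surface at z = 0. Lengths are in mm, angles in rad, forces in N, time in s.
With the tool pointing down it reaches from about 350 to 775 mm from the base axis. Payload 7.3 kg.
Tool frame: the origin (TCP) lies at the very end of the fingers, on their centre line; the grasp point (between the pads) lies 19 mm behind it; x points along the fingers, y is the direction in which the jaws open and shut, and the axes are right-handed (so a half turn about x gives the same grasp; the last joint's range is limited). The gripper opens to 92 mm and grips with 3 to 60 N. Pads are 19 mm wide; open, the fingers measure 130 mm over their backs; the gripper's body (75 mm by 190 mm) begins 47 mm behind the grasp point.
Start: joints at [-1.492, 0.342, 1.524, -0, 1.275, -0.146], TCP at [117.05, -511.807, 206.141] pointing down, gripper open.
Joint ranges: [-2.53, 2.53], [-0.77, 2.02], [0.04, 2.7], [-1, 4.14], [0.28, 2.66], [-3.11, 3.11]. Speed limits (rad/s): [2.57, 2.57, 3.14, 3.14, 3.14, 3.14].

## Interface

Orientations are given as [roll, pitch, yaw] about the fixed x, y, z axes, in that order (R = Rz(yaw) Ry(pitch) Rx(roll)).
In Python, from plant import sensors, capture, bot gives the robot as it stands.
- The arm moves only by the shell command python3 -m crank 'ROWS' [OPENING]. ROWS is JSON, a list of rows, each an object of numbers: "dx", "dy", "dz": the shift along the tool's x, y, z in cm; "spin": the turn about the tool's x in rad. A call has 1 to 20 rows; each row is the pose to reach, as a shift and turn from the pose commanded when the call began, along the tool's axes at that moment; what a row does not reach only later rows make up. A row lasts 1/12 s, in which the tool goes at most 41.7 mm and 7.16 degrees, less where a joint would pass 70% of its speed; a pose out of reach is approached as far as the arm can. A call with a gripper value outside its range is refused whole. OPENING is the opening in per cent of the stroke, from 0 (shut) to 100 (fully open), set as the call begins (- or left out, the last holds). The fingers move at their own pace and stop on an object; the grip force is fixed at half the most. Time passes only in rows, so rows that repeat a pose let the fingers close. It gives the time, the measured TCP pose, the force and the opening at its end, in the units of the state.
- sensors.get_obs(): the state, without advancing time (a new reading comes with each control period).
- capture(name): name is "side" or "top"; returns a dict with "frame" (384x512x3 uint8, blue, green, red), "vfov" (degrees; the focal length in pixels is half the picture's height over the tangent of half this angle, whatever the lens; pixels are square), "cx", "cy" (the principal point, pixels), "view" (4x4, takes a point from world to camera coordinates). Camera axes: x right, y down, z forward; pixel columns grow to the right and rows downward; lengths in mm; the calibration is good to about 2 mm. A picture is of the moment at which its call begins. There is no depth.
- bot.close_job(): hands the job in, once; it reports no verdict.
The state is a dict: "time": time; "joint_positions": joint angles; "dq": joint speeds; "tau": joint torques, N m; "tool_pos": TCP position; "tcp_rot": TCP orientation; "contact_force": force on the tool from outside, world axes, zero at the start; "moment": the same for the moment, N m; "grip_width": finger opening in mm.
Only numpy, scipy, OpenCV 4.12 (cv2) and the standard library are available. Lean on these libraries where they do the work, as an engineer would, in place of code of your own. Each camera call takes 0.05 s, during which the arm holds its last target.

## Working session

There is one attempt and no reset: what is moved stays moved. The work goes in short steps, Python scripts to look and compute and a shell command to move; the robot and the scene stay as the last step left them, time stands still between calls to the robot, and variables do not carry over. Pictures are saved under pics/ and viewed, and the job is handed in when it is done.

```bash
ls -la; mkdir -p pics; python3 - <<'E'
from plant import sensors, capture, bot
import cv2
print(sensors.get_obs())
for n in("side","top"):
    c=capture(n); cv2.imwrite(f"pics/{n}0.png",c["frame"]); print(n,c["vfov"],c["cx"],c["cy"],c["view"].tolist() if hasattr(c["view"],'tolist') else c["view"], [k for k in c])
E
```

```text
total 12
drwxr-xr-x  3 agent agent 4096 Dec  6 20:57 .
drwxr-xr-x 23 root  root  4096 Dec  6 20:57 ..
drwxr-xr-x  2 agent agent 4096 Dec  6 20:57 pics
{'time': 0.0, 'joint_positions': array([-1.49198681e+00,  3.42743391e-01,  1.52500835e+00, -7.75103469e-06,
        1.27539938e+00, -1.46005267e-01]), 'dq': array([ 0.00176955, -0.00102718, -0.00127322, -0.00073655,  0.0016973 ,
        0.00036212]), 'tau': array([-3.35640041e-03, -4.31246674e+01, -2.44223464e+01,  7.15253293e-02,
        5.60526608e-02, -1.22711663e-04]), 'tool_pos': array([ 117.0179015 , -511.34569646,  205.43728946]), 'tcp_rot': array([-1.71204579,  1.56923785,  1.65436391]), 'contact_force': array([-0.79883791, -0.29761328, -0.17279666]), 'moment': array([ 0.00913637,  0.01932098, -0.05999346]), 'grip_width': 92.00275329583857}
side 56.25775315158389 252.21980976538273 191.9228440341729 [[-0.986885034732195, -0.16005369460507407, 0.020993881606305248, 535.0630632366831], [-0.09478277833616389, 0.4692677279256319, -0.8779544546606004, 156.78052559699694], [0.1306681030416816, -0.8684299709077182, -0.4782836318302224, 1192.6804093625453], [0.0, 0.0, 0.0, 1.0]] ['frame', 'vfov', 'cx', 'cy', 'view']
top 47.53072328437638 253.7239292454032 189.1345063701836 [[-0.018394980514910453, -0.9997670703597213, -0.011288477142472813, 11.978841465125747], [-0.9917708241149653, 0.019676235321070407, -0.12650485444405762, 556.6364100745262], [0.12669750244649025, 0.008868527946053192, -0.9919017552590035, 1208.3846238655162], [0.0, 0.0, 0.0, 1.0]] ['frame', 'vfov', 'cx', 'cy', 'view']
```

View pics/side0.png

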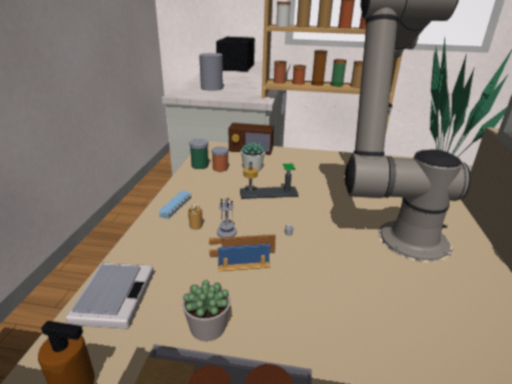

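View pics/top0.png

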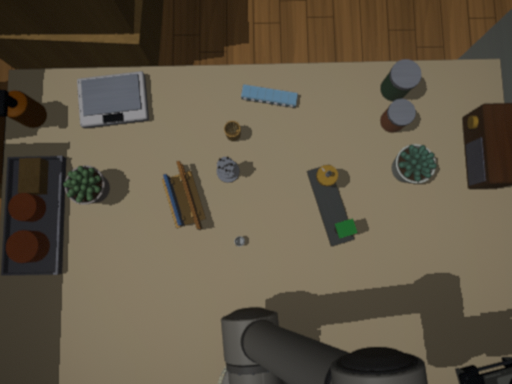

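The top view shows the stand at right (collar ~(328,176), green rest ~(346,229)). The rack is at left (~(185,195)), with the shelf in its right slot and the tile in its left. The tester is at (228,168) and the cap at (241,241). I'll zoom in next.

```bash
python3 - <<'E'
import cv2
t=cv2.imread("pics/top0.png"); s=cv2.imread("pics/side0.png")
cv2.imwrite("pics/tz1.png",cv2.resize(t[150:260,280:400],None,fx=5,fy=5,interpolation=cv2.INTER_CUBIC))
cv2.imwrite("pics/tz2.png",cv2.resize(t[110:255,140:260],None,fx=4,fy=4,interpolation=cv2.INTER_CUBIC))
cv2.imwrite("pics/sz1.png",cv2.resize(s[135:210,220:320],None,fx=8,fy=8,interpolation=cv2.INTER_CUBIC))
cv2.imwrite("pics/sz2.png",cv2.resize(s[190:280,180:310],None,fx=6,fy=6,interpolation=cv2.INTER_CUBIC))
E
```

```text
(no output)
```

View pics/tz1.png

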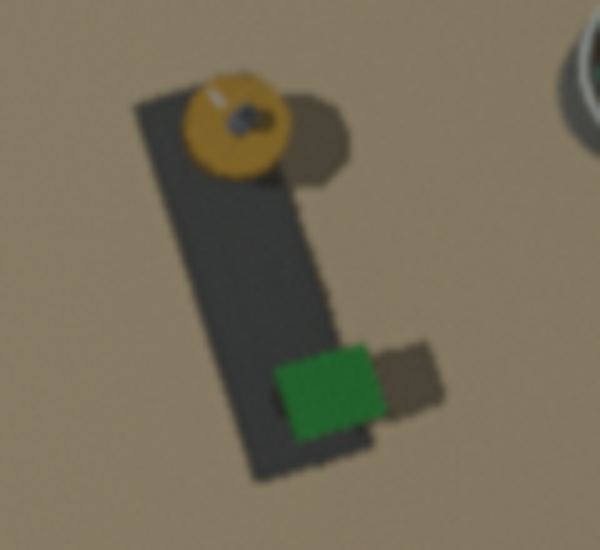

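View pics/tz2.png

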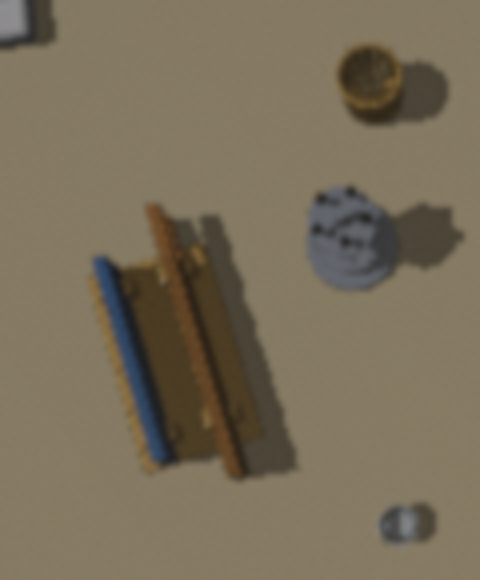

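View pics/sz1.png

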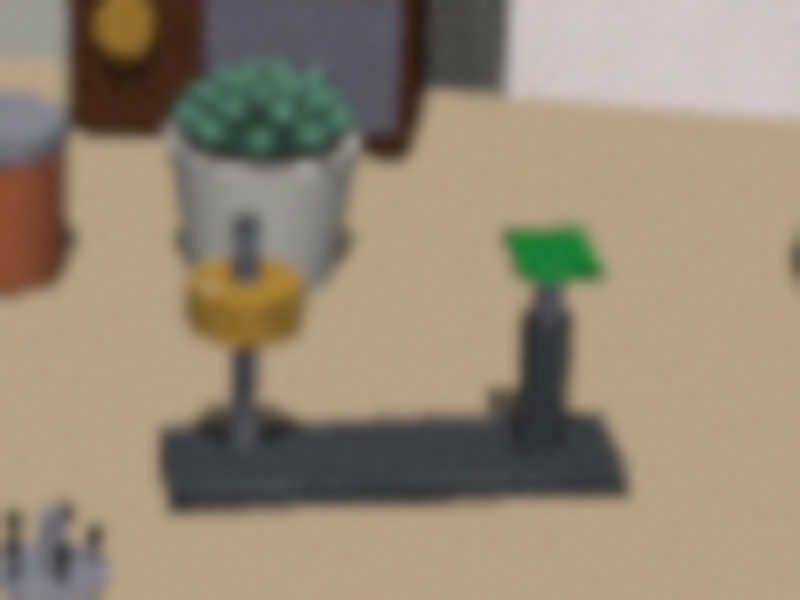

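View pics/sz2.png

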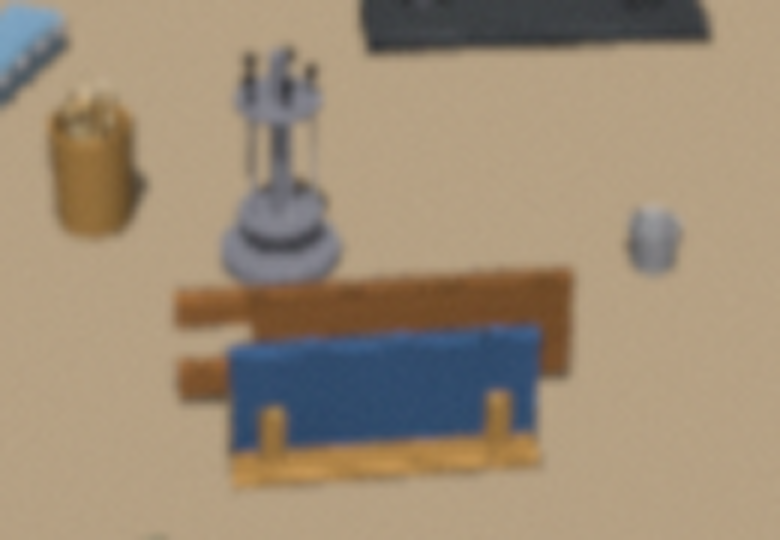

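```bash
cat > h.py <<'E'
import numpy as np, cv2
from scipy.optimize import least_squares
def cam(n,c=None):
    if c is None:
        from plant import capture
        c=capture(n)
    return c
class Cam:
    def __init__(s,c):
        s.f=c["frame"].shape[0]/2/np.tan(np.radians(c["vfov"])/2); s.cx=c["cx"]; s.cy=c["cy"]; s.V=np.array(c["view"]); s.frame=c["frame"]
    def proj(s,P):
        P=np.atleast_2d(P); q=P@s.V[:3,:3].T+s.V[:3,3]
        return np.c_[s.cx+s.f*q[:,0]/q[:,2], s.cy+s.f*q[:,1]/q[:,2]]
    def atz(s,u,v,z):
        d=s.V[:3,:3].T@np.array([(u-s.cx)/s.f,(v-s.cy)/s.f,1]); o=-s.V[:3,:3].T@s.V[:3,3]
        return o+d*(z-o[2])/d[2]
def grab(n):
    from plant import capture
    return Cam(capture(n))
def uz(p,off,k): return (np.asarray(p,float)+.5)/k-.5+np.array(off)
E
python3 - <<'E'
from h import *
T=grab("top");S=grab("side")
for n,c in(("T",T),("S",S)): print(n,-c.V[:3,:3].T@c.V[:3,3],c.f)
t1=lambda *p:uz(p,(280,150),5); t2=lambda *p:uz(p,(140,110),4); s1=lambda *p:uz(p,(220,135),8); s2=lambda *p:uz(p,(180,190),6)
for nm,p,z in[("foot FL",t1(137,105),14),("foot BL",t1(258,482),14),("foot BR",t1(372,443),14),("collar",t1(238,125),112),
 ("rest1",t1(275,369),126),("rest2",t1(363,345),126),("rest3",t1(386,418),126),("rest4",t1(297,442),126),
 ("shelf far",t2(154,206),68),("shelf near",t2(236,475),68),("tile far",t2(103,260),68),("tile near",t2(160,460),68),("holder",t2(370,75),75),("testertop",t2(345,215),130),("testfoot",t2(352,258),5),("cap",t2(402,523),28)]:
    print(nm,T.atz(*p,z).round(1))
for nm,p,z in[("footNL",s1(172,510),0),("footNR",s1(627,492),0),("footFR",s1(598,415),14),("collarTop",s1(246,280),112),("rod",s1(247,217),142),
 ("rest1",s1(505,230),126),("rest2",s1(583,227),126),("rest3",s1(605,278),126),("rest4",s1(528,283),126),
 ("shelf fork top",s2(176,292),68),("shelf rear top",s2(573,268),68),("tester",s2(280,250),5),("holder foot",s2(95,225),0),("cap",s2(653,215),28)]:
    print("S",nm,S.atz(*p,z).round(1))
E
```

```text
T [ 399.17678787   -9.69305056 1269.15126035] 436.03602593621713
S [ 387.06053692 1047.82619229  696.85262805] 359.14828314606484
foot FL [ 610.9 -154.7   14. ]
foot BL [ 391.8 -216.2   14. ]
foot BR [ 412.7 -282.    14. ]
collar [ 582.4 -197.1  112. ]
rest1 [ 450.8 -209.   126. ]
rest2 [ 462.5 -255.4  126. ]
rest3 [ 424.3 -265.6  126. ]
rest4 [ 412.7 -218.8  126. ]
shelf far [636.  211.7  68. ]
shelf near [446.9 154.5  68. ]
tile far [598.4 247.2  68. ]
tile near [458.1 206.9  68. ]
holder [725.2  58.6  75. ]
testertop [615.1  73.2 130. ]
testfoot [606.6  77.5   5. ]
cap [412.4  42.5  28. ]
S footNL [ 612.  -157.1    0. ]
S footNR [ 392.7 -219.5    0. ]
S footFR [ 411.4 -272.9   14. ]
S collarTop [ 582.8 -190.   112. ]
S rod [ 584.  -196.6  142. ]
S rest1 [ 463.6 -243.1  126. ]
S rest2 [ 426.2 -254.6  126. ]
S rest3 [ 412.3 -197.2  126. ]
S rest4 [ 447.6 -184.2  126. ]
S shelf fork top [638.4 213.   68. ]
S shelf rear top [448.5 155.8  68. ]
S tester [617.3  80.2   5. ]
S holder foot [727.7  69.    0. ]
S cap [413.9  40.1  28. ]
```

```bash
cat > fit.py <<'E'
from h import *
T=grab("top");S=grab("side")
t1=lambda *p:uz(p,(280,150),5); s1=lambda *p:uz(p,(220,135),8)
def R(a): return np.array([[np.cos(a),-np.sin(a)],[np.sin(a),np.cos(a)]])
def W(p,X,Y,Z): xy=R(p[2])@[X,Y]+p[:2]; return np.r_[xy,Z]
def res(p):
    r=[]
    h,c=p[3],p[4]; ot,os=p[5:7],p[7:9]
    def a(C,px,P,o,w=1): r.extend(w*(C.proj(P)[0]+o-px))
    a(T,t1(137,105),W(p,115,35,14),ot);a(T,t1(258,482),W(p,-115,35,14),ot);a(T,t1(372,443),W(p,-115,-35,14),ot)
    a(T,t1(238,125),W(p,75,0,c),ot)
    RC=[(-55,25),(-55,-25),(-95,-25),(-95,25)]
    for q,(X,Y) in zip([(275,369),(363,345),(386,418),(297,442)],RC): a(T,t1(*q),W(p,X,Y,h),ot)
    a(S,s1(172,510),W(p,115,35,0),os);a(S,s1(627,492),W(p,-115,35,0),os)
    a(S,s1(247,217),W(p,75,0,142),os)
    a(S,s1(245,282),W(p,75,0,c),os)
    for q,(X,Y) in zip([(505,230),(583,227),(605,278),(525,283)],[(-55,-25),(-95,-25),(-95,25),(-55,25)]): a(S,s1(*q),W(p,X,Y,h),os)
    return np.r_[r,p[5:]/1.0]
f=least_squares(res,[510,-218,.27,126,112,0,0,0,0])
print(f.x.round(3)); print(f.fun.round(2))
p=f.x
print("rod",W(p,75,0,0)[:2],"rest",W(p,-75,0,0)[:2])
# overlay
for C,o,off,k,sz,n in((T,p[5:7],(280,150),5,(120,110),"ot"),(S,p[7:9],(220,135),8,(100,75),"os")):
    im=cv2.resize(C.frame[off[1]:off[1]+sz[1],off[0]:off[0]+sz[0]],None,fx=k,fy=k,interpolation=cv2.INTER_CUBIC)
    def pl(pts,col):
        q=(C.proj(np.array(pts))+o-np.array(off)+.5)*k-.5
        cv2.polylines(im,[q.round().astype(int)],True,col,1)
    for z in(0,14): pl([W(p,x,y,z) for x,y in((115,35),(115,-35),(-115,-35),(-115,35))],(255,255,0))
    for z in(p[3],p[3]-8): pl([W(p,x,y,z) for x,y in((-55,25),(-55,-25),(-95,-25),(-95,25))],(0,0,255))
    for z in(p[4],p[4]-24): pl([W(p,75+28*np.cos(a),28*np.sin(a),z) for a in np.linspace(0,6.28,40)],(255,0,255))
    pl([W(p,75+6.5*np.cos(a),6.5*np.sin(a),142) for a in np.linspace(0,6.28,20)],(255,255,255))
    cv2.imwrite(f"pics/{n}.png",im)
E
python3 fit.py
```

```text
[ 5.10887e+02 -2.18809e+02  2.73000e-01  1.16462e+02  1.06167e+02
 -5.40000e-02  1.00000e-02 -8.80000e-02 -1.66000e-01]
[-0.29 -0.43 -0.03  0.41  0.55  1.09  0.14  0.07 -0.45  0.04  0.02 -0.64
  0.23 -0.64 -0.11  0.08 -0.27  0.2   0.38  0.29  0.22 -0.35  0.3   0.02
 -0.19  0.54 -0.03  0.64 -0.05 -0.42 -0.27 -0.75 -0.05  0.01 -0.09 -0.17]
rod [ 583.10008479 -198.55381536] rest [ 438.67408878 -239.06469882]
```

View pics/ot.png

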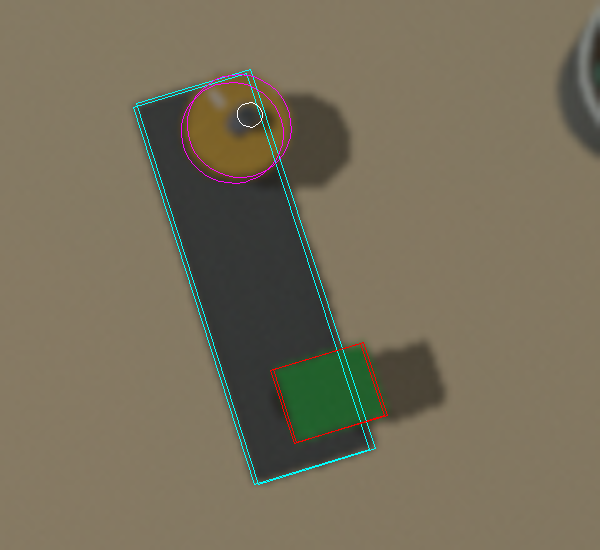

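View pics/os.png

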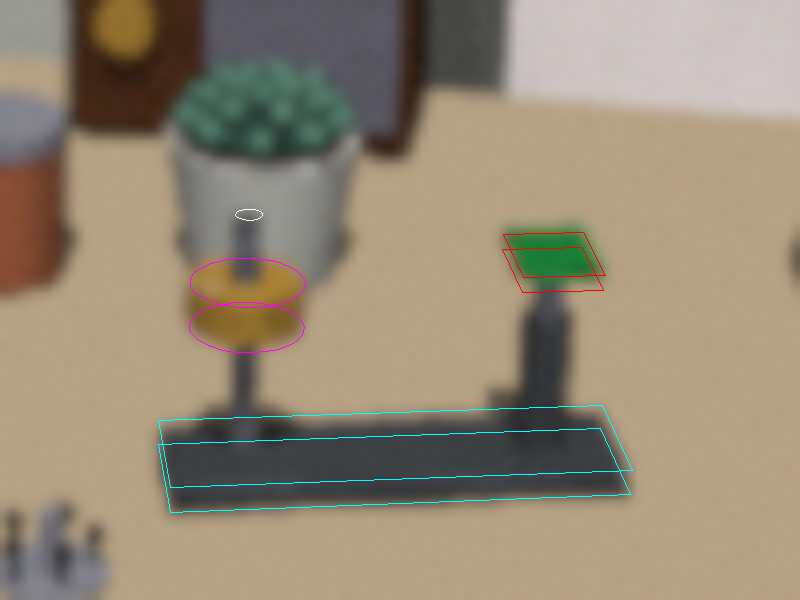

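```bash
cat > go.py <<'E'
import sys,numpy as np
from scipy.spatial.transform import Rotation as Ro
from plant import sensors
# usage: go.py x y z [jawyaw]  -> row in tool axes from measured pose
o=sensors.get_obs(); p=o["tool_pos"]; M=Ro.from_euler("xyz",o["tcp_rot"]).as_matrix()
print("t",round(o["time"],2),"p",p.round(1),"F",o["contact_force"].round(1),"w",round(o["grip_width"],1),"q",o["joint_positions"].round(2))
print("axes x",M[:,0].round(3),"y",M[:,1].round(3),"z",M[:,2].round(3),"jawyaw",round(np.arctan2(M[1,1],M[0,1]),3))
if len(sys.argv)>3:
    a=[float(v) for v in sys.argv[1:]]
    d=M.T@(np.array(a[:3])-p)/10; print("row dx dy dz [cm]",d.round(2))
    if len(a)>3:
        ya=np.arctan2(M[1,1],M[0,1]); w=(a[3]-ya+np.pi/2)%np.pi-np.pi/2
        print("spin",round(-w,3),"or",round(-w+np.pi,3),round(-w-np.pi,3))
E
python3 go.py 438.7 -239 150
```

```text
t 0.3 p [ 117.  -511.6  205.9] F [-0.5  0.   0.3] w 91.6 q [-1.49  0.34  1.52  0.    1.28 -0.15]
axes x [-0.     0.001 -1.   ] y [ 0.223 -0.975 -0.001] z [-0.975 -0.223 -0.   ] jawyaw -1.346
row dx dy dz [cm] [  5.6  -19.4  -37.43]
```

```bash
python3 -m crank '[{"dx":0,"dy":-19.4,"dz":-37.4},{"dx":0,"dy":-19.4,"dz":-37.4},{"dx":0,"dy":-19.4,"dz":-37.4},{"dx":0,"dy":-19.4,"dz":-37.4},{"dx":0,"dy":-19.4,"dz":-37.4},{"dx":0,"dy":-19.4,"dz":-37.4},{"dx":0,"dy":-19.4,"dz":-37.4},{"dx":0,"dy":-19.4,"dz":-37.4},{"dx":5,"dy":-19.4,"dz":-37.4},{"dx":6,"dy":-19.4,"dz":-37.4},{"dx":6,"dy":-19.4,"dz":-37.4},{"dx":6,"dy":-19.4,"dz":-37.4},{"dx":6,"dy":-19.4,"dz":-37.4},{"dx":6,"dy":-19.4,"dz":-37.4},{"dx":6,"dy":-19.4,"dz":-37.4}]' 0; python3 go.py 438.7 -239 130
```

```text
t 0.3 p [ 117.  -511.6  205.9] F [-0.5  0.   0.3] w 91.6 q [-1.49  0.34  1.52  0.    1.28 -0.15]
axes x [-0.     0.001 -1.   ] y [ 0.223 -0.975 -0.001] z [-0.975 -0.223 -0.   ] jawyaw -1.346
row dx dy dz [cm] [  7.6  -19.4  -37.43]invalid input at $[0]: expected keys dx, dy, dz, spin
```

```bash
python3 -m crank '[{"dx":0,"dy":-19.4,"dz":-37.4,"spin":0},{"dx":0,"dy":-19.4,"dz":-37.4,"spin":0},{"dx":0,"dy":-19.4,"dz":-37.4,"spin":0},{"dx":0,"dy":-19.4,"dz":-37.4,"spin":0},{"dx":0,"dy":-19.4,"dz":-37.4,"spin":0},{"dx":0,"dy":-19.4,"dz":-37.4,"spin":0},{"dx":0,"dy":-19.4,"dz":-37.4,"spin":0},{"dx":0,"dy":-19.4,"dz":-37.4,"spin":0},{"dx":3,"dy":-19.4,"dz":-37.4,"spin":0},{"dx":6,"dy":-19.4,"dz":-37.4,"spin":0},{"dx":6,"dy":-19.4,"dz":-37.4,"spin":0},{"dx":6,"dy":-19.4,"dz":-37.4,"spin":0},{"dx":6,"dy":-19.4,"dz":-37.4,"spin":0},{"dx":6,"dy":-19.4,"dz":-37.4,"spin":0},{"dx":6,"dy":-19.4,"dz":-37.4,"spin":0}]' 0; python3 go.py 438.7 -239 130
```

```text
time: 1.55
tool_pos: [438.3, -240.6, 147.3]
tcp_rot: [2.112, 1.569, -0.806]
contact_force: [0.6, -0.1, -0.1]
grip_width: 0.8
t 1.55 p [ 438.3 -240.6  147.3] F [ 0.6 -0.1 -0.1] w 0.8 q [-0.66  0.35  1.68 -0.    1.1   0.69]
axes x [ 0.002 -0.002 -1.   ] y [ 0.222 -0.975  0.002] z [-0.975 -0.222 -0.001] jawyaw -1.347
row dx dy dz [cm] [ 1.73 -0.15 -0.07]
```

```bash
python3 -m crank '[{"dx":0.8,"dy":0,"dz":0,"spin":0},{"dx":1.5,"dy":0,"dz":0,"spin":0},{"dx":1.5,"dy":0,"dz":0,"spin":0},{"dx":1.5,"dy":0,"dz":0,"spin":0}]'; for i in 1; do python3 -m crank '[{"dx":0.2,"dy":0,"dz":0,"spin":0},{"dx":0.2,"dy":0,"dz":0,"spin":0}]'; done;  python3 -m crank '[{"dx":0.2,"dy":0,"dz":0,"spin":0},{"dx":0.2,"dy":0,"dz":0,"spin":0}]'
```

```text
time: 1.88
tool_pos: [437.8, -239.5, 130.7]
tcp_rot: [-0.764, 1.57, 2.602]
contact_force: [0.3, 0.1, 0.4]
grip_width: 0.1
time: 2.05
tool_pos: [438.3, -239.4, 129.0]
tcp_rot: [-0.058, 1.571, -2.975]
contact_force: [-0.4, -0.5, 0.4]
grip_width: 0.4
time: 2.22
tool_pos: [438.3, -239.2, 126.9]
tcp_rot: [-0.755, 1.571, 2.611]
contact_force: [-0.1, 0.6, -0.3]
grip_width: 0.2
```

```bash
python3 -m crank '[{"dx":0.15,"dy":0,"dz":0,"spin":0},{"dx":0.15,"dy":0,"dz":0,"spin":0}]'; python3 -m crank '[{"dx":0.15,"dy":0,"dz":0,"spin":0},{"dx":0.15,"dy":0,"dz":0,"spin":0}]'
```

```text
time: 2.38
tool_pos: [438.3, -239.2, 125.4]
tcp_rot: [-0.588, 1.571, 2.779]
contact_force: [-0.8, 0.3, 0.2]
grip_width: 0.5
time: 2.55
tool_pos: [438.3, -239.2, 123.9]
tcp_rot: [-0.597, 1.571, 2.77]
contact_force: [0.2, 0.9, 0.3]
grip_width: 0.5
```

```bash
python3 -m crank '[{"dx":0.15,"dy":0,"dz":0,"spin":0},{"dx":0.15,"dy":0,"dz":0,"spin":0}]'
```

```text
time: 2.72
tool_pos: [438.3, -239.3, 122.4]
tcp_rot: [-0.554, 1.571, 2.812]
contact_force: [0.4, -0.7, 0.6]
grip_width: 0.3
```

```bash
python3 -m crank '[{"dx":0.1,"dy":0,"dz":0,"spin":0},{"dx":0.1,"dy":0,"dz":0,"spin":0}]'
```

```text
time: 2.88
tool_pos: [438.3, -239.3, 121.5]
tcp_rot: [-0.495, 1.571, 2.872]
contact_force: [-0.5, -0.4, -0.3]
grip_width: 0.4
```

```bash
python3 -m crank '[{"dx":0.1,"dy":0,"dz":0,"spin":0},{"dx":0.1,"dy":0,"dz":0,"spin":0}]'; python3 - <<'E'
from h import *
S=grab("side");T=grab("top")
cv2.imwrite("pics/p1s.png",cv2.resize(S.frame[110:210,220:320],None,fx=6,fy=6,interpolation=cv2.INTER_CUBIC))
cv2.imwrite("pics/p1t.png",cv2.resize(T.frame[150:270,280:400],None,fx=5,fy=5,interpolation=cv2.INTER_CUBIC))
E
```

```text
time: 3.05
tool_pos: [438.3, -239.3, 120.4]
tcp_rot: [-0.597, 1.571, 2.769]
contact_force: [-1.2, -0.2, 0.3]
grip_width: 0.3
```

View pics/p1s.png

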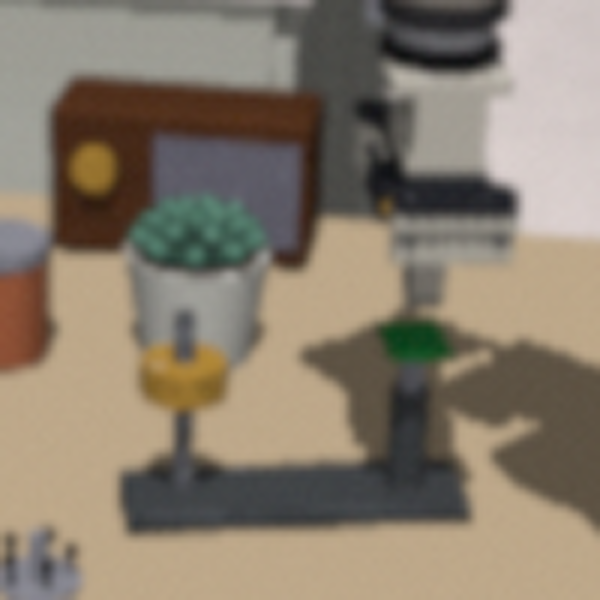

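View pics/p1t.png

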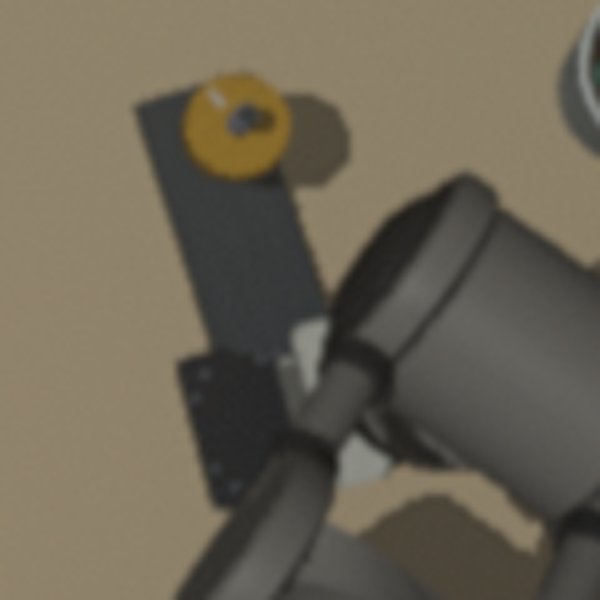

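```bash
python3 - <<'E'
from h import *
S=grab("side")
print(S.proj([[438.3,-239.3,120.4],[438.3,-239.3,130],[438.7,-239,122],[438.3,-250,120]]))
print((S.proj([[438.3,-239.3,120.4],[438.3,-239.3,139.4]])-[220,110])*6)
E
```

```text
[[288.98664417 165.56369995]
 [289.15947347 163.30798076]
 [288.907197   165.21119942]
 [289.17347814 164.55123363]]
[[413.91986503 333.38219967]
 [415.97884596 306.50896273]]
```

```bash
python3 - <<'E'
from h import *
S=grab("side")
cv2.imwrite("pics/p2s.png",cv2.resize(S.frame[140:190,265:315],None,fx=12,fy=12,interpolation=cv2.INTER_NEAREST))
E
```

```text
(no output)
```

View pics/p2s.png

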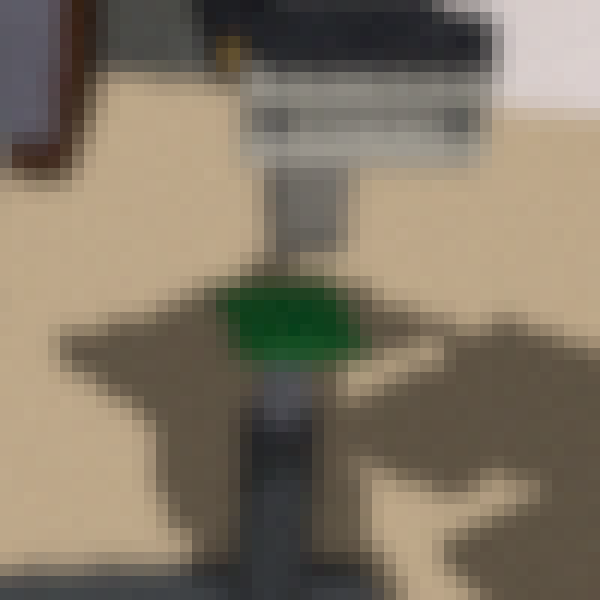

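```bash
python3 - <<'E'
from h import *
S=grab("side");T=grab("top")
z=186.4
P=np.array([438.3,-239.3,z]); j=np.array([-.222,.975,0]); k=np.array([.975,.222,0])
for a,b in((95,37),(95,-37),(0,37),(0,-37),(-95,37)):
    for C,off,s,n in((S,(265,140),12,"S12"),(T,(280,150),5,"T5")):
        print(a,b,n,((C.proj([P+a*j+b*k])-off)*s).round(0))
E
python3 -c "
from plant import sensors;print(sensors.get_obs()['tau'].round(1), sensors.get_obs()['contact_force'])"
```

```text
95 37 S12 [[229. 237.]]
95 37 T5 [[151. 359.]]
95 -37 S12 [[475. 236.]]
95 -37 T5 [[190. 505.]]
0 37 S12 [[187. 117.]]
0 37 T5 [[337. 313.]]
0 -37 S12 [[418. 117.]]
0 -37 T5 [[377. 459.]]
-95 37 S12 [[149.  11.]]
-95 37 T5 [[521. 267.]]
[ -0.  -42.2 -21.3   0.1  -0.    0. ] [ 0.43658672 -0.26067259  0.74442703]
```

```bash
python3 -m crank '[{"dx":0.2,"dy":0,"dz":0,"spin":0},{"dx":0.4,"dy":0,"dz":0,"spin":0},{"dx":0.4,"dy":0,"dz":0,"spin":0}]'
```

```text
time: 3.6
tool_pos: [438.2, -239.1, 116.1]
tcp_rot: [-0.771, 1.57, 2.595]
contact_force: [-0.1, 0.2, -0.4]
grip_width: 0.2
```

```bash
python3 -m crank '[{"dx":0.2,"dy":0,"dz":0,"spin":0},{"dx":0.3,"dy":0,"dz":0,"spin":0},{"dx":0.3,"dy":0,"dz":0,"spin":0}]';python3 - <<'E'
from h import *
S=grab("side")
cv2.imwrite("pics/p3s.png",cv2.resize(S.frame[140:190,265:315],None,fx=12,fy=12,interpolation=cv2.INTER_NEAREST))
E
```

```text
time: 3.85
tool_pos: [438.2, -239.2, 113.3]
tcp_rot: [-0.701, 1.57, 2.665]
contact_force: [0.1, 0.0, -0.5]
grip_width: 0.4
```

View pics/p3s.png

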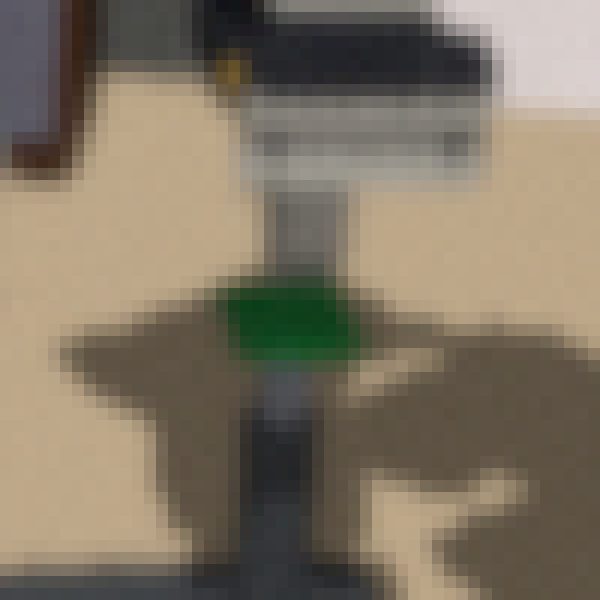

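```bash
python3 -m crank '[{"dx":0.2,"dy":0,"dz":0,"spin":0},{"dx":0.4,"dy":0,"dz":0,"spin":0},{"dx":0.4,"dy":0,"dz":0,"spin":0}]'
```

```text
time: 4.15
tool_pos: [438.2, -239.2, 109.2]
tcp_rot: [-0.761, 1.57, 2.605]
contact_force: [-0.0, -0.5, -1.2]
grip_width: 0.4
```

```bash
python3 -m crank '[{"dx":0.2,"dy":0,"dz":0,"spin":0},{"dx":0.3,"dy":0,"dz":0,"spin":0},{"dx":0.3,"dy":0,"dz":0,"spin":0}]';python3 - <<'E'
from h import *
S=grab("side")
cv2.imwrite("pics/p4s.png",cv2.resize(S.frame[140:190,265:315],None,fx=12,fy=12,interpolation=cv2.INTER_NEAREST))
T=grab("top")
cv2.imwrite("pics/p4t.png",cv2.resize(T.frame[190:270,300:400],None,fx=8,fy=8,interpolation=cv2.INTER_CUBIC))
E
```

```text
time: 4.4
tool_pos: [438.3, -239.2, 106.3]
tcp_rot: [-0.69, 1.57, 2.677]
contact_force: [-0.0, 1.0, -1.1]
grip_width: 0.6
```

View pics/p4s.png

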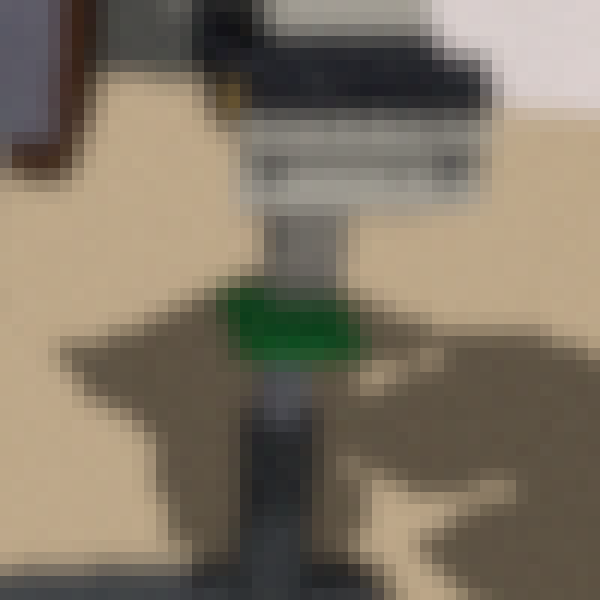

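View pics/p4t.png

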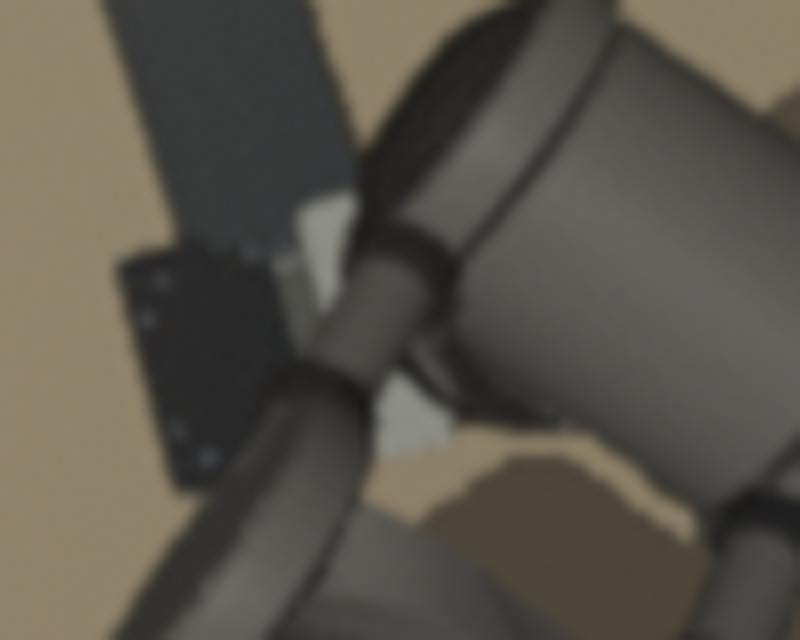

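```bash
python3 -m crank '[{"dx":0.2,"dy":0,"dz":0,"spin":0},{"dx":0.3,"dy":0,"dz":0,"spin":0},{"dx":0.3,"dy":0,"dz":0,"spin":0}]'
```

```text
time: 4.75
tool_pos: [438.3, -239.2, 103.4]
tcp_rot: [-0.703, 1.57, 2.663]
contact_force: [-0.9, -1.0, -0.8]
grip_width: 0.5
```

```bash
python3 -m crank '[{"dx":0.1,"dy":0,"dz":0,"spin":0},{"dx":0.2,"dy":0,"dz":0,"spin":0},{"dx":0.2,"dy":0,"dz":0,"spin":0}]'
```

```text
time: 5.0
tool_pos: [438.4, -239.4, 101.7]
tcp_rot: [1.947, 1.571, -0.97]
contact_force: [-0.4, 0.0, 2.1]
grip_width: 0.6
```

```bash
python3 -m crank '[{"dx":0.1,"dy":0,"dz":0,"spin":0},{"dx":0.15,"dy":0,"dz":0,"spin":0}]'
```

```text
time: 5.17
tool_pos: [438.5, -239.4, 101.6]
tcp_rot: [2.126, 1.57, -0.79]
contact_force: [-4.6, 3.8, 18.2]
grip_width: 0.7
```

```bash
python3 -m crank '[{"dx":-2.5,"dy":0,"dz":0,"spin":0},{"dx":-2.5,"dy":0,"dz":0,"spin":0},{"dx":-2.5,"dy":0,"dz":0,"spin":0}]'; python3 go.py 563.5 -203.4 99 -1.298
```

```text
time: 5.42
tool_pos: [439.1, -239.8, 126.1]
tcp_rot: [2.241, 1.568, -0.676]
contact_force: [-0.5, 0.7, 0.5]
grip_width: 0.5
t 5.42 p [ 439.1 -239.8  126.1] F [-0.5  0.7  0.5] w 0.5 q [-0.65  0.38  1.71 -0.    1.05  0.69]
axes x [ 0.002 -0.002 -1.   ] y [ 0.223 -0.975  0.002] z [-0.975 -0.223 -0.002] jawyaw -1.346
row dx dy dz [cm] [  2.73  -0.78 -12.94]
spin -0.048 or 3.094 -3.19
```

```bash
python3 -m crank '[{"dx":0,"dy":-0.8,"dz":-12.9,"spin":-0.05},{"dx":0,"dy":-0.8,"dz":-12.9,"spin":-0.05},{"dx":0,"dy":-0.8,"dz":-12.9,"spin":-0.05},{"dx":0,"dy":-0.8,"dz":-12.9,"spin":-0.05},{"dx":0,"dy":-0.8,"dz":-12.9,"spin":-0.05},{"dx":1.5,"dy":-0.8,"dz":-12.9,"spin":-0.05},{"dx":2.5,"dy":-0.8,"dz":-12.9,"spin":-0.05},{"dx":2.5,"dy":-0.8,"dz":-12.9,"spin":-0.05},{"dx":2.5,"dy":-0.8,"dz":-12.9,"spin":-0.05}]'; python3 - <<'E'
from h import *
S=grab("side")
cv2.imwrite("pics/p5s.png",cv2.resize(S.frame[140:190,225:275],None,fx=12,fy=12,interpolation=cv2.INTER_NEAREST))
T=grab("top")
cv2.imwrite("pics/p5t.png",cv2.resize(T.frame[150:230,280:380],None,fx=8,fy=8,interpolation=cv2.INTER_CUBIC))
E
```

```text
time: 6.17
tool_pos: [560.9, -202.9, 99.3]
tcp_rot: [-0.661, 1.568, 2.755]
contact_force: [0.0, -0.7, 0.2]
grip_width: 0.2
```

View pics/p5s.png

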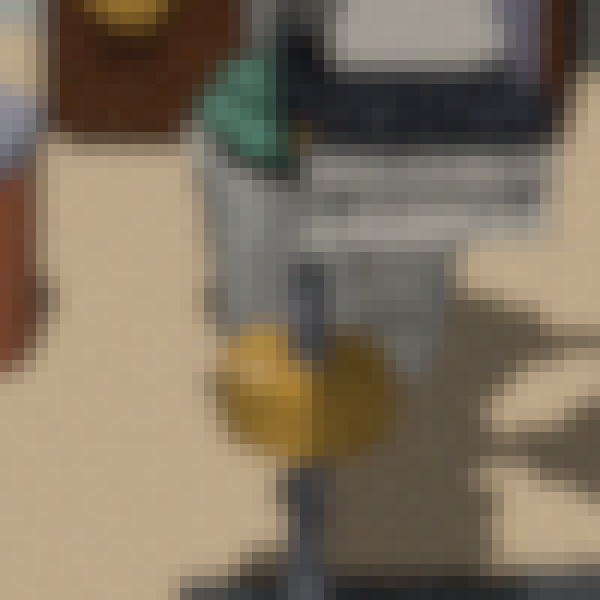

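View pics/p5t.png

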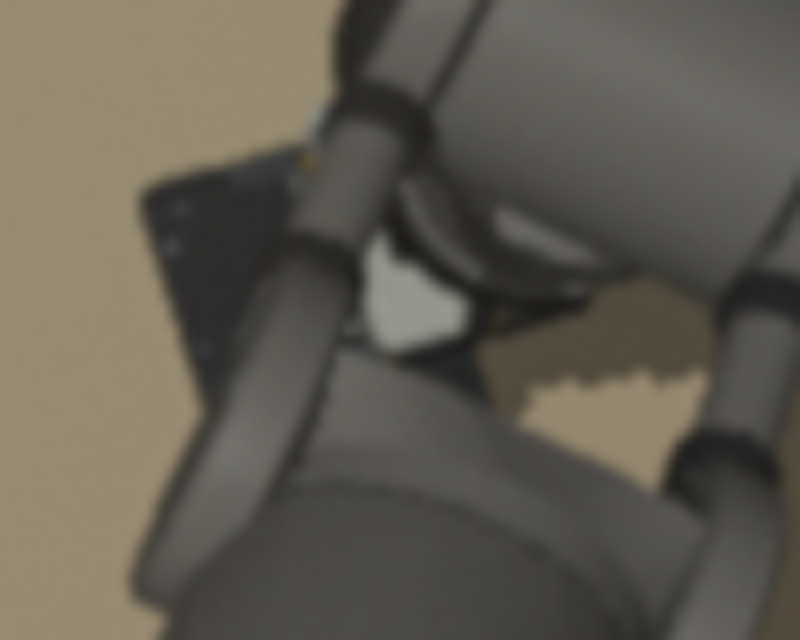

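```bash
python3 - <<'E'
from h import *
S=grab("side")
print((S.proj([[560.9,-202.9,121],[570.4,-200,121],[551.4,-205.8,121],[582.8,-198,142],[582.8,-198,112]])-[225,140])*12)
E
python3 go.py 565 -203 95
```

```text
[[378.11456715 318.49808619]
 [347.50012365 319.65165778]
 [408.67257557 317.3466411 ]
 [309.61738772 258.78416162]
 [307.83673127 344.38063071]]
t 6.32 p [ 562.4 -203.3  100.8] F [ 0.1 -0.5 -0. ] w 0.1 q [-0.47  0.57  1.46 -0.    1.11  0.82]
axes x [ 0.001 -0.001 -1.   ] y [ 0.271 -0.963  0.001] z [-0.963 -0.271 -0.001] jawyaw -1.297
row dx dy dz [cm] [ 0.59  0.04 -0.26]
```

```bash
python3 - <<'E'
from h import *
S=grab("side")
a=cv2.resize(S.frame[150:185,235:270],None,fx=18,fy=18,interpolation=cv2.INTER_CUBIC)
cv2.imwrite("pics/p6s.png",cv2.convertScaleAbs(a,alpha=1.8,beta=-40))
E
```

```text
(no output)
```

View pics/p6s.png

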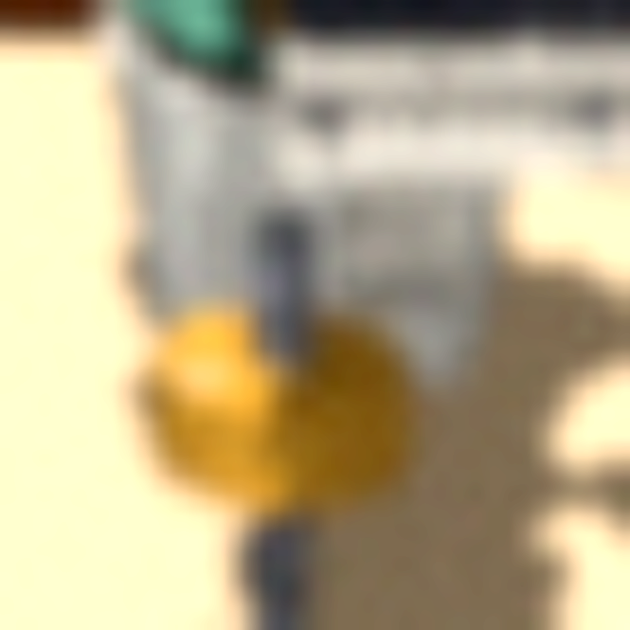

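```bash
python3 -m crank '[{"dx":0.3,"dy":0,"dz":-0.2,"spin":0},{"dx":0.5,"dy":0,"dz":-0.2,"spin":0},{"dx":0.5,"dy":0,"dz":-0.2,"spin":0}]'
```

```text
time: 6.62
tool_pos: [564.1, -202.1, 94.7]
tcp_rot: [-0.607, 1.57, 2.81]
contact_force: [-0.3, -1.0, 0.8]
grip_width: 0.0
```

```bash
python3 -m crank '[{"dx":0.1,"dy":0,"dz":0,"spin":0},{"dx":0.2,"dy":0,"dz":0,"spin":0},{"dx":0.2,"dy":0,"dz":0,"spin":0}]'
```

```text
time: 6.87
tool_pos: [564.2, -202.2, 92.9]
tcp_rot: [-0.491, 1.57, 2.926]
contact_force: [-0.3, 0.5, -0.3]
grip_width: 0.7
```

```bash
python3 -m crank '[{"dx":0.1,"dy":0,"dz":0,"spin":0},{"dx":0.1,"dy":0,"dz":0,"spin":0}]'
```

```text
time: 7.03
tool_pos: [564.2, -202.2, 92.0]
tcp_rot: [-0.305, 1.571, 3.111]
contact_force: [0.2, -0.0, -1.5]
grip_width: 0.4
```

```bash
python3 -m crank '[{"dx":0.1,"dy":0,"dz":0,"spin":0},{"dx":0.1,"dy":0,"dz":0,"spin":0}]'
```

```text
time: 7.2
tool_pos: [564.2, -202.2, 90.9]
tcp_rot: [-0.455, 1.571, 2.962]
contact_force: [0.2, 0.9, -0.3]
grip_width: 0.6
```

```bash
python3 -m crank '[{"dx":0.1,"dy":0,"dz":0,"spin":0},{"dx":0.1,"dy":0,"dz":0,"spin":0}]'
```

```text
time: 7.37
tool_pos: [564.2, -202.2, 90.0]
tcp_rot: [-0.215, 1.571, -3.081]
contact_force: [-0.0, -0.1, -0.5]
grip_width: 0.5
```

```bash
python3 -m crank '[{"dx":0.1,"dy":0,"dz":0,"spin":0},{"dx":0.1,"dy":0,"dz":0,"spin":0}]'
```

```text
time: 7.53
tool_pos: [564.4, -202.3, 89.5]
tcp_rot: [2.178, 1.57, -0.689]
contact_force: [-0.9, 0.9, 2.6]
grip_width: 0.9
```

```bash
python3 -m crank '[{"dx":0.1,"dy":0,"dz":0,"spin":0},{"dx":0.1,"dy":0,"dz":0,"spin":0}]'
```

```text
time: 7.7
tool_pos: [564.4, -202.3, 89.4]
tcp_rot: [2.188, 1.57, -0.678]
contact_force: [-3.3, 1.6, 8.2]
grip_width: 0.7
```

```bash
python3 -m crank '[{"dx":0.1,"dy":0,"dz":0,"spin":0},{"dx":0.1,"dy":0,"dz":0,"spin":0}]'
```

```text
time: 7.87
tool_pos: [564.4, -202.4, 89.2]
tcp_rot: [2.237, 1.569, -0.63]
contact_force: [-4.5, 1.7, 14.9]
grip_width: 0.3
```

```bash
python3 -m crank '[{"dx":-3.6,"dy":0,"dz":0,"spin":0},{"dx":-3.6,"dy":0,"dz":0,"spin":0},{"dx":-3.6,"dy":0,"dz":0,"spin":0}]'; python3 go.py 582.8 -198 68
```

```text
time: 8.12
tool_pos: [565.5, -202.8, 125.1]
tcp_rot: [2.382, 1.566, -0.484]
contact_force: [-0.3, -0.0, -0.8]
grip_width: 0.5
t 8.12 p [ 565.5 -202.8  125.1] F [-0.3 -0.  -0.8] w 0.5 q [-0.47  0.55  1.43 -0.    1.16  0.82]
axes x [ 0.004 -0.002 -1.   ] y [ 0.271 -0.962  0.003] z [-0.962 -0.271 -0.003] jawyaw -1.296
row dx dy dz [cm] [ 5.72 -0.02 -1.77]
```

```bash
python3 -m crank '[{"dx":0,"dy":0,"dz":-1.85,"spin":0.12},{"dx":0,"dy":0,"dz":-1.85,"spin":0.24},{"dx":0,"dy":0,"dz":-1.85,"spin":0.36},{"dx":0,"dy":0,"dz":-1.85,"spin":0.48},{"dx":0,"dy":0,"dz":-1.85,"spin":0.6},{"dx":0,"dy":0,"dz":-1.85,"spin":0.72},{"dx":0,"dy":0,"dz":-1.85,"spin":0.84},{"dx":0,"dy":0,"dz":-1.85,"spin":0.96},{"dx":0,"dy":0,"dz":-1.85,"spin":1.08},{"dx":0,"dy":0,"dz":-1.85,"spin":1.2},{"dx":0,"dy":0,"dz":-1.85,"spin":1.3},{"dx":0,"dy":0,"dz":-1.85,"spin":1.3},{"dx":0,"dy":0,"dz":-1.85,"spin":1.3}]' 100; python3 go.py 582.8 -198 68;  python3 - <<'E'
from h import *
S=grab("side")
cv2.imwrite("pics/p7s.png",cv2.resize(S.frame[120:195,210:310],None,fx=7,fy=7,interpolation=cv2.INTER_CUBIC))
E
```

```text
time: 9.2
tool_pos: [581.7, -197.0, 122.2]
tcp_rot: [0.606, 1.569, 2.725]
contact_force: [0.4, -0.0, -0.4]
grip_width: 82.2
t 9.2 p [ 581.7 -197.   122.2] F [ 0.4 -0.  -0.4] w 82.2 q [-0.45  0.58  1.38 -0.    1.18  2.14]
axes x [-0.001  0.001 -1.   ] y [-0.853 -0.522  0.001] z [-0.522  0.853  0.001] jawyaw -2.593
row dx dy dz [cm] [ 5.42 -0.05 -0.15]
```

View pics/p7s.png

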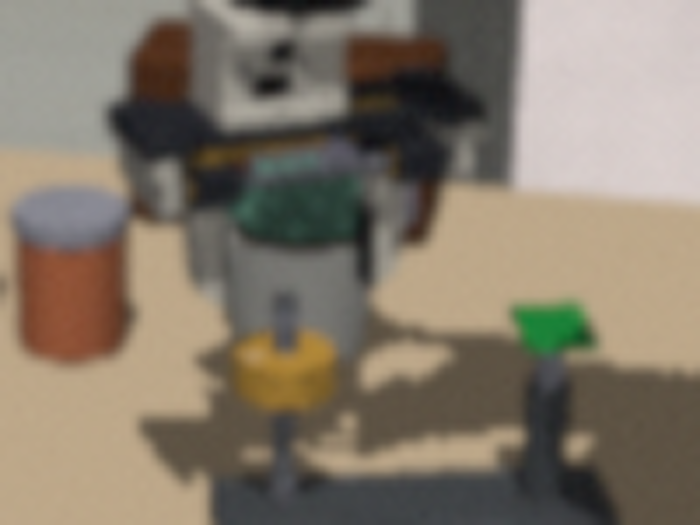

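```bash
python3 -m crank '[{"dx":1.5,"dy":0,"dz":-0.1,"spin":0},{"dx":3,"dy":0,"dz":-0.1,"spin":0},{"dx":4.2,"dy":0,"dz":-0.1,"spin":0},{"dx":5.2,"dy":0,"dz":-0.1,"spin":0},{"dx":5.4,"dy":0,"dz":-0.1,"spin":0},{"dx":5.4,"dy":0,"dz":-0.1,"spin":0}]' 100; python3 - <<'E'
from h import *
S=grab("side")
cv2.imwrite("pics/p8s.png",cv2.resize(S.frame[120:195,210:310],None,fx=7,fy=7,interpolation=cv2.INTER_CUBIC))
E
```

```text
time: 9.75
tool_pos: [582.2, -197.9, 68.3]
tcp_rot: [0.62, 1.569, 2.737]
contact_force: [0.6, 0.6, -0.6]
grip_width: 91.9
```

View pics/p8s.png

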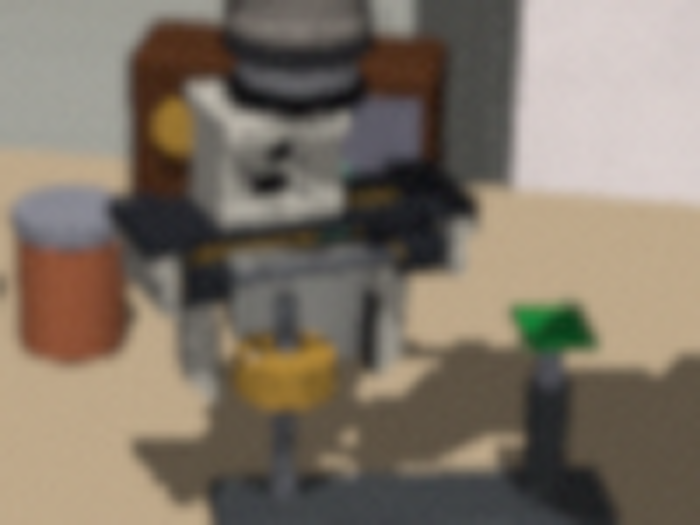

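```bash
python3 -m crank '[{"dx":0,"dy":0,"dz":0,"spin":0},{"dx":0,"dy":0,"dz":0,"spin":0},{"dx":0,"dy":0,"dz":0,"spin":0},{"dx":0,"dy":0,"dz":0,"spin":0},{"dx":0,"dy":0,"dz":0,"spin":0},{"dx":0,"dy":0,"dz":0,"spin":0},{"dx":0,"dy":0,"dz":0,"spin":0}]' 0
```

```text
time: 10.38
tool_pos: [585.9, -196.3, 69.6]
tcp_rot: [-1.871, 1.564, 0.246]
contact_force: [11.7, 7.5, -4.0]
grip_width: 55.0
```

```bash
python3 -m crank '[{"dx":0,"dy":-0.45,"dz":0,"spin":0},{"dx":0,"dy":-0.45,"dz":0,"spin":0},{"dx":-0.06,"dy":-0.45,"dz":0,"spin":-0.12},{"dx":-0.11,"dy":-0.45,"dz":0,"spin":-0.24},{"dx":-0.17,"dy":-0.45,"dz":0,"spin":-0.36},{"dx":-0.23,"dy":-0.45,"dz":0,"spin":-0.48},{"dx":-0.29,"dy":-0.45,"dz":0,"spin":-0.6},{"dx":-0.34,"dy":-0.45,"dz":0,"spin":-0.72},{"dx":-0.4,"dy":-0.45,"dz":0,"spin":-0.84},{"dx":-0.46,"dy":-0.45,"dz":0,"spin":-0.96},{"dx":-0.52,"dy":-0.45,"dz":0,"spin":-1.08},{"dx":-0.57,"dy":-0.45,"dz":0,"spin":-1.2},{"dx":-0.57,"dy":-0.45,"dz":0,"spin":-1.2}]' 0; python3 go.py 586 -196 70;  python3 - <<'E'
from h import *
S=grab("side")
cv2.imwrite("pics/p9s.png",cv2.resize(S.frame[120:195,210:310],None,fx=7,fy=7,interpolation=cv2.INTER_CUBIC))
E
```

```text
time: 11.47
tool_pos: [586.6, -194.9, 75.2]
tcp_rot: [-1.992, 1.57, 1.329]
contact_force: [-0.4, 3.8, 4.2]
grip_width: 55.7
t 11.47 p [ 586.6 -194.9   75.2] F [-0.4  3.8  4.2] w 55.7 q [-0.45  0.63  1.42  0.    1.09  0.95]
axes x [ 0.     0.001 -1.   ] y [ 0.178 -0.984 -0.001] z [-0.984 -0.178 -0.   ] jawyaw -1.391
row dx dy dz [cm] [0.52 0.09 0.08]
```

View pics/p9s.png

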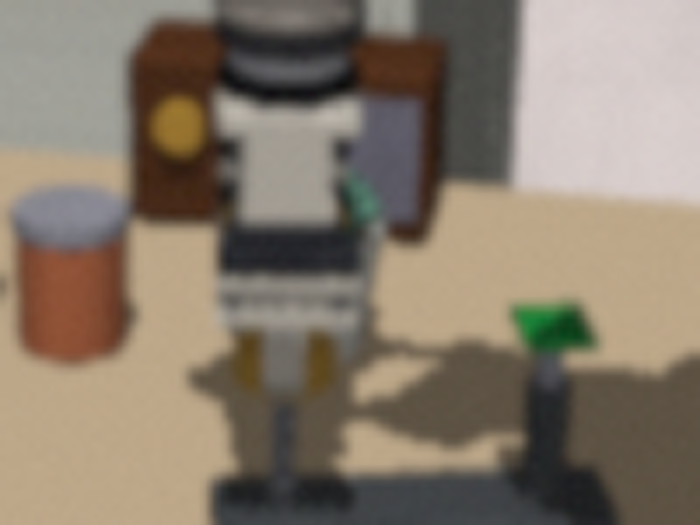

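```bash
python3 -m crank '[{"dx":-0.06,"dy":0,"dz":0,"spin":-0.12},{"dx":-0.11,"dy":0,"dz":0,"spin":-0.24},{"dx":-0.17,"dy":0,"dz":0,"spin":-0.36},{"dx":-0.23,"dy":0,"dz":0,"spin":-0.48},{"dx":-0.29,"dy":0,"dz":0,"spin":-0.6},{"dx":-0.34,"dy":0,"dz":0,"spin":-0.72},{"dx":-0.4,"dy":0,"dz":0,"spin":-0.84},{"dx":-0.46,"dy":0,"dz":0,"spin":-0.96},{"dx":-0.52,"dy":0,"dz":0,"spin":-1.08},{"dx":-0.57,"dy":0,"dz":0,"spin":-1.2},{"dx":-0.63,"dy":0,"dz":0,"spin":-1.32},{"dx":-0.65,"dy":0,"dz":0,"spin":-1.36},{"dx":-0.65,"dy":0,"dz":0,"spin":-1.36},{"dx":-0.65,"dy":0,"dz":0,"spin":-1.36}]' 0; python3 go.py 586 -196 70
```

```text
time: 12.68
tool_pos: [585.5, -194.0, 81.7]
tcp_rot: [-2.415, 1.567, 2.257]
contact_force: [-4.5, 7.8, 7.2]
grip_width: 55.2
t 12.68 p [ 585.5 -194.    81.7] F [-4.5  7.8  7.2] w 55.2 q [-0.44  0.62  1.42  0.    1.1  -0.41]
axes x [-0.002  0.003 -1.   ] y [ 0.999 -0.04  -0.002] z [-0.04  -0.999 -0.003] jawyaw -0.04
row dx dy dz [cm] [1.16 0.06 0.2 ]
```

```bash
python3 -m crank '[{"dx":0,"dy":0,"dz":0,"spin":0},{"dx":0,"dy":0,"dz":0,"spin":0},{"dx":0,"dy":0,"dz":0,"spin":0},{"dx":0,"dy":0,"dz":0,"spin":0},{"dx":-1.5,"dy":0,"dz":0,"spin":0},{"dx":-3.5,"dy":0,"dz":0,"spin":0},{"dx":-5,"dy":0,"dz":0,"spin":0},{"dx":-5,"dy":0,"dz":0,"spin":0}]' 100; python3 go.py 586 -175 108;  python3 - <<'E'
from h import *
S=grab("side")
cv2.imwrite("pics/p10s.png",cv2.resize(S.frame[120:195,210:310],None,fx=7,fy=7,interpolation=cv2.INTER_CUBIC))
E
```

```text
time: 13.35
tool_pos: [588.3, -196.9, 134.6]
tcp_rot: [1.119, 1.564, -0.489]
contact_force: [0.9, -0.2, 0.6]
grip_width: 91.7
t 13.35 p [ 588.3 -196.9  134.6] F [ 0.9 -0.2  0.6] w 91.7 q [-0.45  0.57  1.35 -0.    1.21 -0.41]
axes x [ 0.006 -0.003 -1.   ] y [ 0.999 -0.037  0.006] z [-0.037 -0.999  0.003] jawyaw -0.037
row dx dy dz [cm] [ 2.65 -0.33 -2.19]
```

View pics/p10s.png

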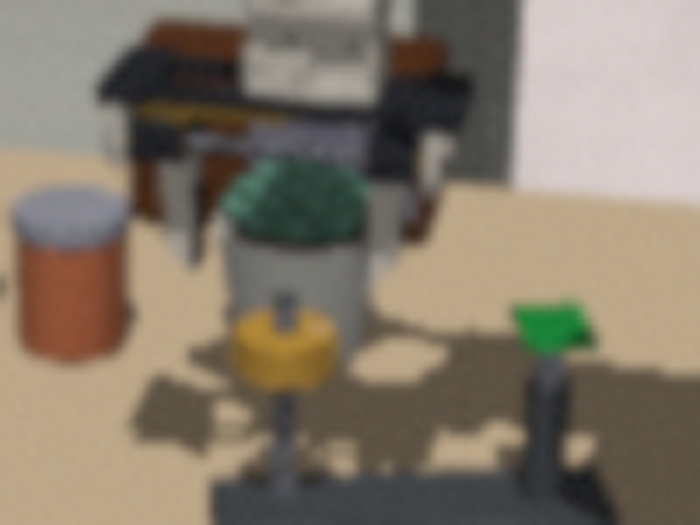

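```bash
python3 -m crank '[{"dx":0,"dy":-0.25,"dz":-2.1,"spin":0},{"dx":0,"dy":-0.25,"dz":-2.1,"spin":0},{"dx":0,"dy":-0.25,"dz":-2.1,"spin":0},{"dx":0,"dy":-0.25,"dz":-2.1,"spin":0},{"dx":0,"dy":-0.25,"dz":-2.1,"spin":0},{"dx":0,"dy":-0.25,"dz":-2.1,"spin":0},{"dx":0,"dy":-0.25,"dz":-2.1,"spin":0},{"dx":0,"dy":-0.25,"dz":-2.1,"spin":0},{"dx":0,"dy":-0.25,"dz":-2.1,"spin":0},{"dx":0,"dy":-0.25,"dz":-2.1,"spin":0},{"dx":0,"dy":-0.25,"dz":-2.1,"spin":0},{"dx":1.5,"dy":-0.25,"dz":-2.1,"spin":0},{"dx":2.5,"dy":-0.25,"dz":-2.1,"spin":0},{"dx":2.9,"dy":-0.25,"dz":-2.1,"spin":0},{"dx":2.9,"dy":-0.25,"dz":-2.1,"spin":0},{"dx":2.9,"dy":-0.25,"dz":-2.1,"spin":0}]' 0
```

```text
time: 14.73
tool_pos: [584.7, -174.6, 102.2]
tcp_rot: [-1.742, 1.57, 2.934]
contact_force: [0.1, 0.1, 0.5]
grip_width: 0.6
```

```bash
python3 -m crank '[{"dx":0.1,"dy":0,"dz":0,"spin":0},{"dx":0.1,"dy":0,"dz":0,"spin":0}]'
```

```text
time: 14.9
tool_pos: [584.8, -174.7, 101.6]
tcp_rot: [0.965, 1.57, -0.642]
contact_force: [-0.4, 0.6, 1.8]
grip_width: 0.5
```

```bash
python3 -m crank '[{"dx":-2.5,"dy":0,"dz":0,"spin":0},{"dx":-5,"dy":0,"dz":0,"spin":0},{"dx":-5,"dy":0,"dz":0,"spin":0}]' 0;  python3 go.py 520 178 150 -1.278
```

```text
time: 15.15
tool_pos: [587.0, -175.6, 156.1]
tcp_rot: [1.175, 1.563, -0.432]
contact_force: [0.3, -0.2, -0.0]
grip_width: 0.2
t 15.15 p [ 587.  -175.6  156.1] F [ 0.3 -0.2 -0. ] w 0.2 q [-0.42  0.54  1.35 -0.    1.24 -0.38]
axes x [ 0.007 -0.003 -1.   ] y [ 0.999 -0.036  0.007] z [-0.036 -0.999  0.003] jawyaw -0.036
row dx dy dz [cm] [  0.45  -7.97 -35.1 ]
spin 1.242 or 4.384 -1.899
```

```bash
python3 -m crank '[{"dx":0,"dy":-0.8,"dz":-3.5,"spin":0.12},{"dx":0,"dy":-1.6,"dz":-7,"spin":0.24},{"dx":0,"dy":-2.4,"dz":-10.5,"spin":0.36},{"dx":0,"dy":-3.2,"dz":-14,"spin":0.48},{"dx":0,"dy":-4,"dz":-17.5,"spin":0.6},{"dx":0,"dy":-4.8,"dz":-21,"spin":0.72},{"dx":0,"dy":-5.6,"dz":-24.5,"spin":0.84},{"dx":0,"dy":-6.4,"dz":-28,"spin":0.96},{"dx":0,"dy":-7.2,"dz":-31.5,"spin":1.08},{"dx":0,"dy":-7.8,"dz":-35,"spin":1.2},{"dx":0,"dy":-7.8,"dz":-35,"spin":1.24},{"dx":0,"dy":-7.8,"dz":-35,"spin":1.24},{"dx":0,"dy":-7.8,"dz":-35,"spin":1.24}]' 30;  python3 go.py 520 178 100 -1.278; python3 - <<'E'
from h import *
S=grab("side")
cv2.imwrite("pics/p11s.png",cv2.resize(S.frame[170:280,190:310],None,fx=6,fy=6,interpolation=cv2.INTER_CUBIC))
T=grab("top")
cv2.imwrite("pics/p11t.png",cv2.resize(T.frame[130:260,140:260],None,fx=5,fy=5,interpolation=cv2.INTER_CUBIC))
E
```

```text
time: 16.23
tool_pos: [519.1, 177.9, 150.9]
tcp_rot: [0.532, 1.57, -2.312]
contact_force: [0.1, 0.2, 0.4]
grip_width: 27.8
t 16.23 p [519.1 177.9 150.9] F [0.1 0.2 0.4] w 27.8 q [ 0.19  0.43  1.54 -0.    1.17  1.46]
axes x [-0.001 -0.001 -1.   ] y [ 0.293 -0.956  0.   ] z [-0.956 -0.293  0.001] jawyaw -1.273
row dx dy dz [cm] [ 5.09  0.02 -0.09]
spin 0.005 or 3.146 -3.137
```

View pics/p11s.png

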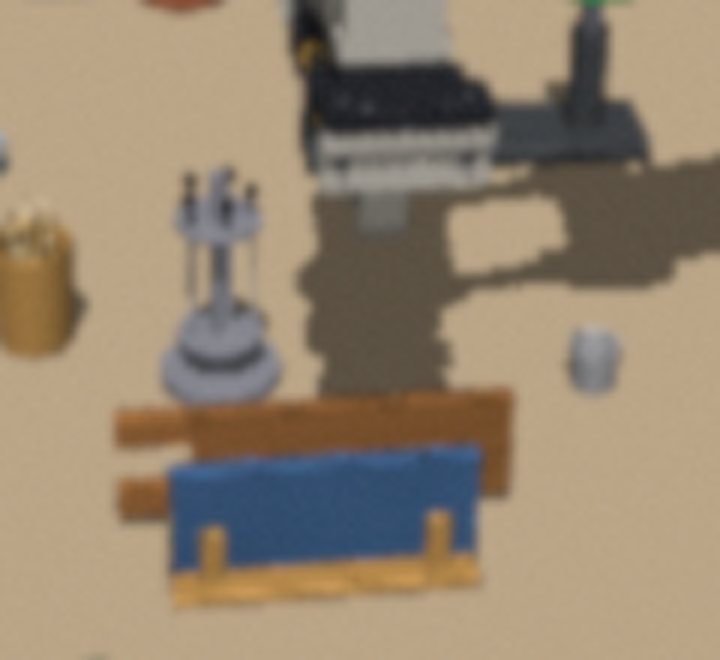

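View pics/p11t.png

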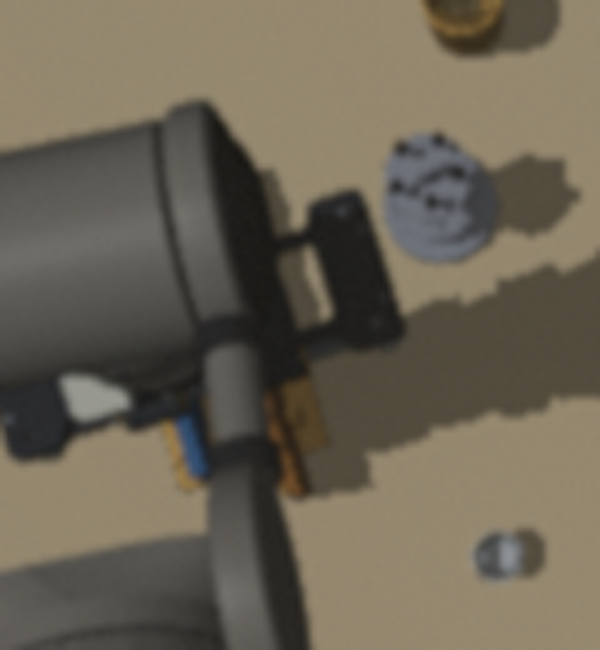

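```bash
python3 - <<'E'
from h import *
S=grab("side")
n=np.array([-.289,.957,0])
for z in(168,172,176): print(z,((S.proj([np.array([519.5,178,z])+n*a for a in(-33,0,33)])-[190,170])*6).round(0).tolist())
E
```

```text
168 [[359.0, 188.0], [368.0, 223.0], [377.0, 260.0]]
172 [[359.0, 181.0], [368.0, 216.0], [377.0, 252.0]]
176 [[359.0, 174.0], [368.0, 209.0], [378.0, 245.0]]
```

```bash
python3 -m crank '[{"dx":3,"dy":-0.1,"dz":0.4,"spin":0},{"dx":6,"dy":-0.1,"dz":0.4,"spin":0},{"dx":8.5,"dy":-0.1,"dz":0.4,"spin":0},{"dx":9.5,"dy":-0.1,"dz":0.4,"spin":0},{"dx":9.5,"dy":-0.1,"dz":0.4,"spin":0}]' 30;  python3 go.py 517 178.5 16 -1.278; python3 - <<'E'
from h import *
S=grab("side")
cv2.imwrite("pics/p12s.png",cv2.resize(S.frame[190:270,200:300],None,fx=8,fy=8,interpolation=cv2.INTER_CUBIC))
E
```

```text
time: 16.8
tool_pos: [513.9, 176.5, 54.0]
tcp_rot: [-0.074, 1.566, -2.922]
contact_force: [-0.2, 0.7, -0.0]
grip_width: 27.6
t 16.8 p [513.9 176.5  54. ] F [-0.2  0.7 -0. ] w 27.6 q [ 0.19  0.54  1.66 -0.    0.94  1.47]
axes x [-0.005 -0.001 -1.   ] y [ 0.29  -0.957 -0.   ] z [-0.957 -0.29   0.005] jawyaw -1.277
row dx dy dz [cm] [ 3.8  -0.1  -0.38]
spin 0.001 or 3.143 -3.141
```

View pics/p12s.png

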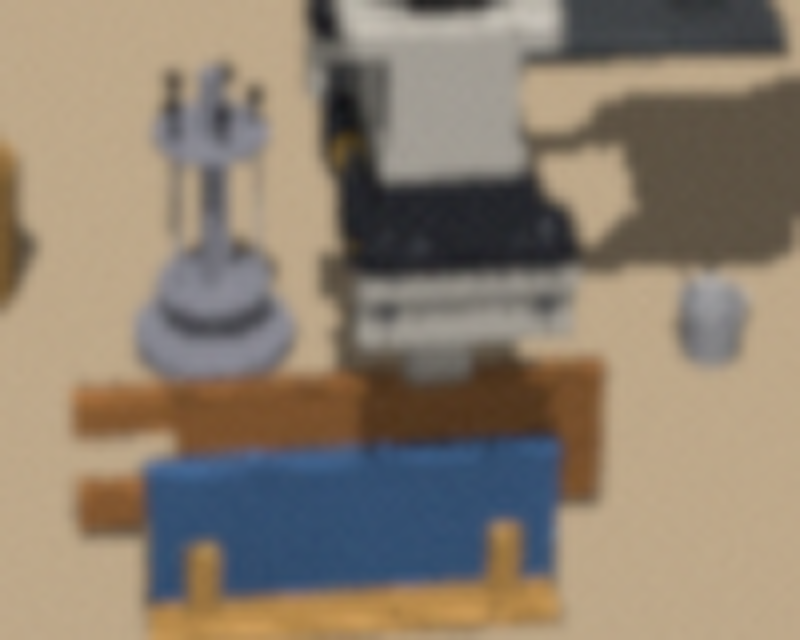

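```bash
python3 -m crank '[{"dx":0,"dy":-0.1,"dz":-0.8,"spin":0},{"dx":1,"dy":-0.1,"dz":-0.8,"spin":0},{"dx":2,"dy":-0.1,"dz":-0.8,"spin":0},{"dx":3,"dy":-0.1,"dz":-0.8,"spin":0},{"dx":3.6,"dy":-0.1,"dz":-0.8,"spin":0},{"dx":3.6,"dy":-0.1,"dz":-0.8,"spin":0}]' 30;  python3 go.py 517 178.5 16 -1.278; python3 - <<'E'
from h import *
S=grab("side")
cv2.imwrite("pics/p13s.png",cv2.resize(S.frame[190:270,200:300],None,fx=8,fy=8,interpolation=cv2.INTER_CUBIC))
E
```

```text
time: 17.35
tool_pos: [521.3, 180.8, 18.4]
tcp_rot: [-0.073, 1.567, -2.919]
contact_force: [0.5, 0.4, -0.3]
grip_width: 27.4
t 17.35 p [521.3 180.8  18.4] F [ 0.5  0.4 -0.3] w 27.4 q [ 0.19  0.61  1.67 -0.    0.87  1.47]
axes x [-0.003 -0.001 -1.   ] y [ 0.291 -0.957 -0.   ] z [-0.957 -0.291  0.003] jawyaw -1.276
row dx dy dz [cm] [0.24 0.09 0.47]
spin 0.002 or 3.144 -3.14
```

View pics/p13s.png

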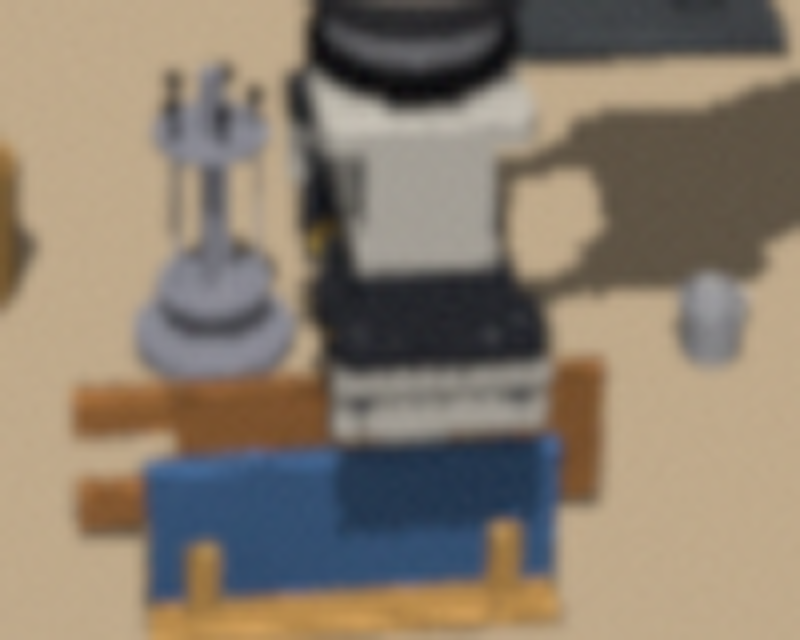

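```bash
python3 -m crank '[{"dx":0,"dy":0,"dz":0,"spin":0},{"dx":0,"dy":0,"dz":0,"spin":0},{"dx":0,"dy":0,"dz":0,"spin":0},{"dx":0,"dy":0,"dz":0,"spin":0},{"dx":0,"dy":0,"dz":0,"spin":0}]' 0; python3 go.py
```

```text
time: 17.82
tool_pos: [522.9, 181.1, 20.7]
tcp_rot: [2.941, 1.57, 0.094]
contact_force: [-0.1, 0.1, 3.0]
grip_width: 9.9
t 17.82 p [522.9 181.1  20.7] F [-0.1  0.1  3. ] w 9.9 q [ 0.19  0.6   1.67 -0.    0.87  1.47]
axes x [ 0.001  0.    -1.   ] y [ 0.291 -0.957  0.   ] z [-0.957 -0.291 -0.001] jawyaw -1.276
```

```bash
python3 -m crank '[{"dx":-1.5,"dy":0,"dz":0,"spin":0},{"dx":-4,"dy":0,"dz":0,"spin":0},{"dx":-7,"dy":0,"dz":0,"spin":0},{"dx":-10,"dy":0,"dz":0,"spin":0},{"dx":-13,"dy":0,"dz":0,"spin":0},{"dx":-15,"dy":0,"dz":0,"spin":0},{"dx":-15,"dy":0,"dz":0,"spin":0}]' 0; python3 go.py 475 -36 60;  python3 - <<'E'
from h import *
S=grab("side")
cv2.imwrite("pics/p14s.png",cv2.resize(S.frame[130:270,180:320],None,fx=5,fy=5,interpolation=cv2.INTER_CUBIC))
E
```

```text
time: 18.4
tool_pos: [525.0, 181.5, 175.1]
tcp_rot: [3.031, 1.562, 0.184]
contact_force: [1.1, 0.1, -1.0]
grip_width: 10.0
t 18.4 p [525.  181.5 175.1] F [ 1.1  0.1 -1. ] w 10.0 q [ 0.2   0.42  1.5  -0.    1.22  1.47]
axes x [ 0.009  0.002 -1.   ] y [ 0.291 -0.957  0.001] z [-0.957 -0.291 -0.009] jawyaw -1.276
row dx dy dz [cm] [11.43 19.35 11.21]
```

View pics/p14s.png

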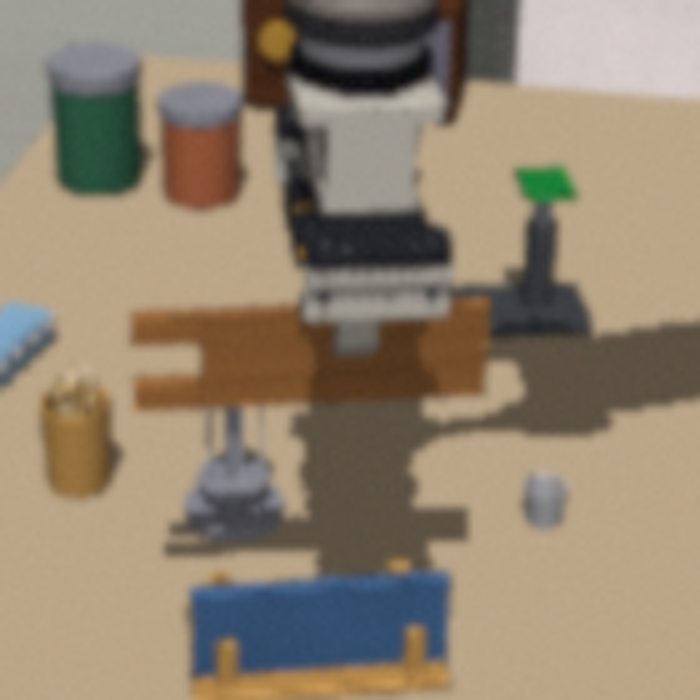

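```bash
python3 -m crank '[{"dx":0,"dy":2,"dz":1.1,"spin":0},{"dx":0,"dy":5,"dz":2.8,"spin":0},{"dx":0,"dy":8,"dz":4.5,"spin":0},{"dx":0,"dy":11,"dz":6.3,"spin":0},{"dx":0,"dy":14,"dz":8,"spin":0},{"dx":0,"dy":17,"dz":9.8,"spin":0},{"dx":0,"dy":19.3,"dz":11.2,"spin":0},{"dx":3,"dy":19.3,"dz":11.2,"spin":0},{"dx":6,"dy":19.3,"dz":11.2,"spin":0},{"dx":9,"dy":19.3,"dz":11.2,"spin":0},{"dx":11.5,"dy":19.3,"dz":11.2,"spin":0},{"dx":12.5,"dy":19.3,"dz":11.2,"spin":0},{"dx":12.5,"dy":19.3,"dz":11.2,"spin":0},{"dx":12.5,"dy":19.3,"dz":11.2,"spin":0}]' 0; python3 go.py 475 -36 20;  python3 - <<'E'
from h import *
S=grab("side")
cv2.imwrite("pics/p15s.png",cv2.resize(S.frame[120:260,180:320],None,fx=5,fy=5,interpolation=cv2.INTER_CUBIC))
T=grab("top")
cv2.imwrite("pics/p15t.png",cv2.resize(T.frame[130:290,180:370],None,fx=4,fy=4,interpolation=cv2.INTER_CUBIC))
E
```

```text
time: 19.62
tool_pos: [470.3, -36.0, 44.0]
tcp_rot: [-0.502, 1.567, 2.934]
contact_force: [0.8, 0.0, -0.8]
grip_width: 9.9
t 19.62 p [470.3 -36.   44. ] F [ 0.8  0.  -0.8] w 9.9 q [-0.24  0.46  1.87 -0.    0.82  1.04]
axes x [-0.003  0.001 -1.   ] y [ 0.291 -0.957 -0.002] z [-0.957 -0.291  0.003] jawyaw -1.276
row dx dy dz [cm] [ 2.4   0.14 -0.45]
```

View pics/p15s.png

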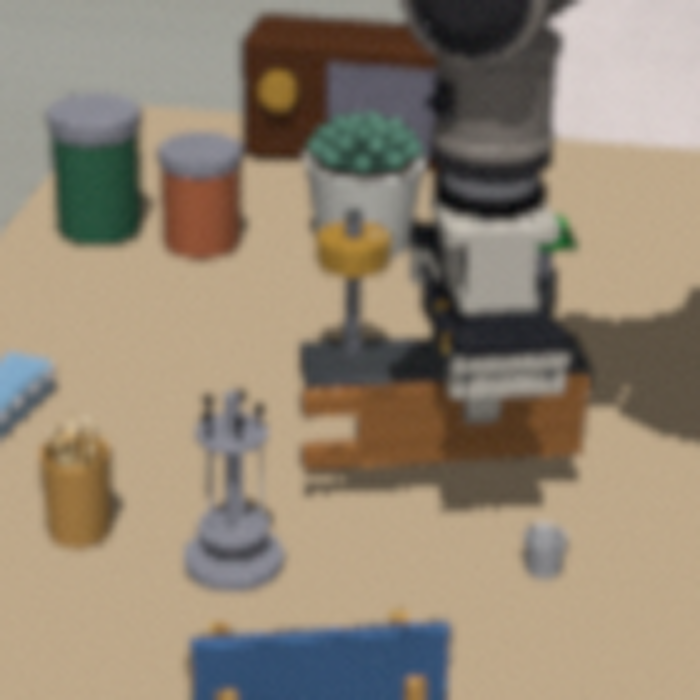

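View pics/p15t.png

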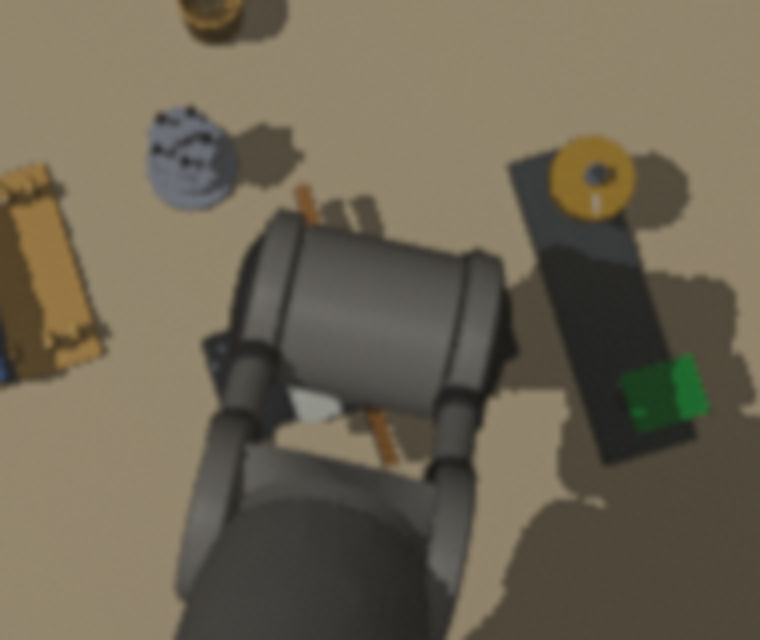

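```bash
python3 -m crank '[{"dx":1,"dy":0,"dz":0,"spin":0},{"dx":2,"dy":0,"dz":0,"spin":0},{"dx":2.8,"dy":0,"dz":0,"spin":0},{"dx":2.9,"dy":0,"dz":0,"spin":0},{"dx":2.9,"dy":0,"dz":0,"spin":0}]' 0
```

```text
time: 20.13
tool_pos: [471.5, -36.2, 16.4]
tcp_rot: [0.593, 1.571, -2.254]
contact_force: [0.2, -0.0, -1.6]
grip_width: 9.8
```

```bash
python3 -m crank '[{"dx":0.1,"dy":0,"dz":0,"spin":0},{"dx":0.2,"dy":0,"dz":0,"spin":0},{"dx":0.2,"dy":0,"dz":0,"spin":0}]' 0
```

```text
time: 20.38
tool_pos: [471.8, -36.3, 14.6]
tcp_rot: [2.493, 1.57, -0.354]
contact_force: [-0.1, 0.4, -0.8]
grip_width: 9.9
```

```bash
python3 -m crank '[{"dx":0.1,"dy":0,"dz":0,"spin":0},{"dx":0.2,"dy":0,"dz":0,"spin":0},{"dx":0.2,"dy":0,"dz":0,"spin":0}]' 0
```

```text
time: 20.63
tool_pos: [471.7, -36.3, 12.7]
tcp_rot: [2.318, 1.57, -0.529]
contact_force: [-1.7, -0.2, 3.9]
grip_width: 10.1
```

```bash
python3 -m crank '[{"dx":0.1,"dy":0,"dz":0,"spin":0},{"dx":0.1,"dy":0,"dz":0,"spin":0}]' 0
```

```text
time: 20.8
tool_pos: [471.8, -36.4, 12.7]
tcp_rot: [2.439, 1.57, -0.408]
contact_force: [-4.0, 0.5, 15.2]
grip_width: 9.9
```

```bash
python3 -m crank '[{"dx":-0.1,"dy":0,"dz":0,"spin":0},{"dx":-0.1,"dy":0,"dz":0,"spin":0},{"dx":-0.1,"dy":0,"dz":0,"spin":0},{"dx":-0.1,"dy":0,"dz":0,"spin":0}]' 38; python3 -m crank '[{"dx":0,"dy":0.5,"dz":0,"spin":0},{"dx":0,"dy":1,"dz":0,"spin":0},{"dx":0,"dy":1.3,"dz":0,"spin":0},{"dx":0,"dy":1.5,"dz":0,"spin":0},{"dx":0,"dy":1.7,"dz":0,"spin":0},{"dx":0,"dy":1.9,"dz":0,"spin":0},{"dx":0,"dy":2.1,"dz":0,"spin":0},{"dx":0,"dy":2.1,"dz":0,"spin":0},{"dx":0,"dy":2.1,"dz":0,"spin":0}]' 38; python3 - <<'E'
from h import *
S=grab("side")
cv2.imwrite("pics/p16s.png",cv2.resize(S.frame[160:230,220:320],None,fx=8,fy=8,interpolation=cv2.INTER_CUBIC))
E
```

```text
time: 21.13
tool_pos: [471.5, -36.2, 12.1]
tcp_rot: [0.043, 1.571, -2.803]
contact_force: [0.1, 0.2, -0.3]
grip_width: 31.8
time: 21.88
tool_pos: [477.8, -56.5, 12.3]
tcp_rot: [2.117, 1.57, -0.73]
contact_force: [0.6, -1.0, 1.5]
grip_width: 35.0
```

View pics/p16s.png

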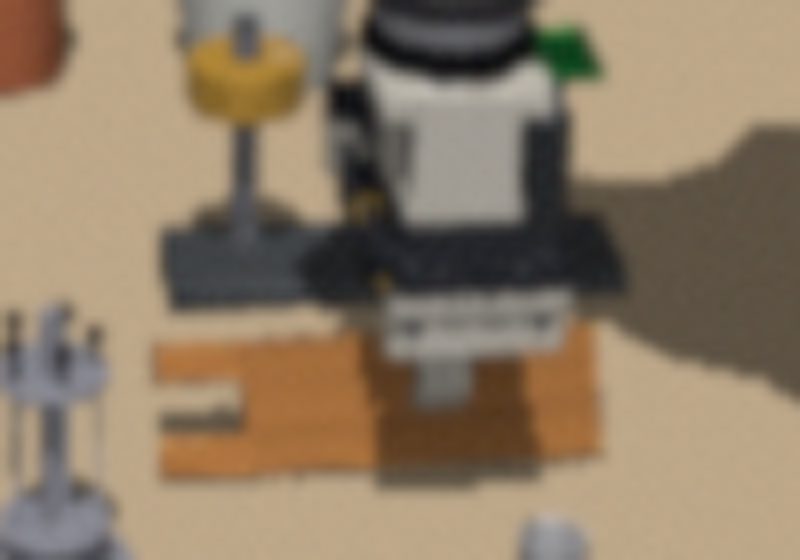

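```bash
python3 -m crank '[{"dx":0,"dy":0.1,"dz":0,"spin":0},{"dx":0,"dy":0.2,"dz":0,"spin":0},{"dx":0,"dy":0.2,"dz":0,"spin":0}]' 50;  python3 -m crank '[{"dx":0.5,"dy":0.1,"dz":0,"spin":0},{"dx":1,"dy":0.2,"dz":0,"spin":0},{"dx":1.2,"dy":0.2,"dz":0,"spin":0}]' 62; python3 - <<'E'
from h import *
S=grab("side")
cv2.imwrite("pics/p17s.png",cv2.resize(S.frame[160:230,220:320],None,fx=8,fy=8,interpolation=cv2.INTER_CUBIC))
E
```

```text
time: 22.18
tool_pos: [478.3, -58.3, 12.3]
tcp_rot: [1.749, 1.571, -1.097]
contact_force: [-0.0, -1.3, -0.5]
grip_width: 45.0
time: 22.43
tool_pos: [478.4, -60.2, -0.6]
tcp_rot: [-0.467, 1.57, 2.969]
contact_force: [-0.5, -0.6, -0.8]
grip_width: 56.3
```

View pics/p17s.png

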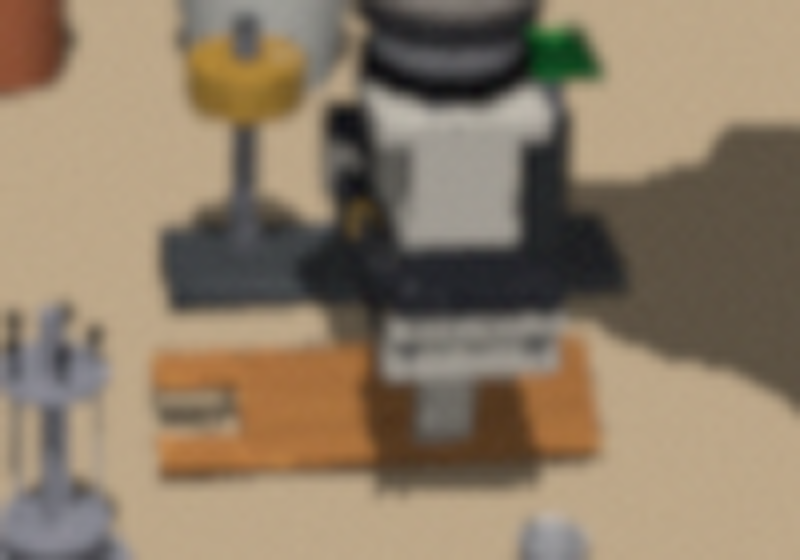

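```bash
python3 -m crank '[{"dx":0.5,"dy":0.1,"dz":0,"spin":0},{"dx":0.8,"dy":0.3,"dz":0,"spin":0},{"dx":0.9,"dy":0.3,"dz":0,"spin":0}]' 72;  python3 -m crank '[{"dx":0.1,"dy":0.1,"dz":0,"spin":0},{"dx":0.3,"dy":0.2,"dz":0,"spin":0},{"dx":0.5,"dy":0.4,"dz":0,"spin":0},{"dx":0.5,"dy":0.4,"dz":0,"spin":0},{"dx":0.5,"dy":0.4,"dz":0,"spin":0}]' 90; python3 - <<'E'
from h import *
S=grab("side")
cv2.imwrite("pics/p18s.png",cv2.resize(S.frame[160:230,220:320],None,fx=8,fy=8,interpolation=cv2.INTER_CUBIC))
E
```

```text
time: 22.73
tool_pos: [479.5, -63.2, -9.3]
tcp_rot: [-0.5, 1.57, 2.936]
contact_force: [0.4, 0.3, 0.3]
grip_width: 65.7
time: 23.15
tool_pos: [480.8, -67.0, -13.8]
tcp_rot: [0.386, 1.571, -2.461]
contact_force: [0.0, -0.2, -0.0]
grip_width: 82.6
```

View pics/p18s.png

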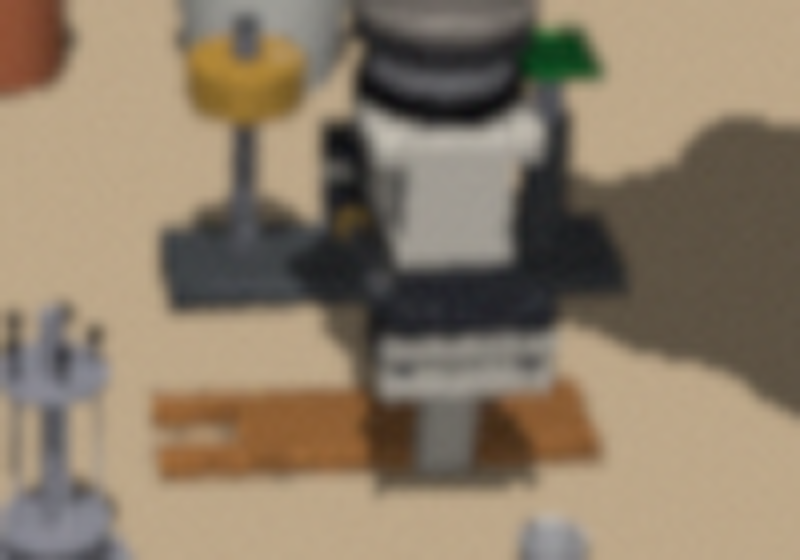

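```bash
python3 -m crank '[{"dx":0,"dy":0,"dz":-1,"spin":0},{"dx":0,"dy":0,"dz":-2,"spin":0},{"dx":0,"dy":0,"dz":-3,"spin":0},{"dx":0.3,"dy":0,"dz":-3.1,"spin":0},{"dx":0.5,"dy":0,"dz":-3.1,"spin":0},{"dx":0.5,"dy":0,"dz":-3.1,"spin":0}]' 96; python3 go.py; python3 - <<'E'
from h import *
S=grab("side")
cv2.imwrite("pics/p19s.png",cv2.resize(S.frame[160:230,220:320],None,fx=8,fy=8,interpolation=cv2.INTER_CUBIC))
T=grab("top")
cv2.imwrite("pics/p19t.png",cv2.resize(T.frame[130:290,180:370],None,fx=4,fy=4,interpolation=cv2.INTER_CUBIC))
E
```

```text
time: 23.7
tool_pos: [509.4, -57.7, -19.3]
tcp_rot: [-0.458, 1.569, 2.978]
contact_force: [0.8, 0.6, 0.3]
grip_width: 88.1
t 23.7 p [509.4 -57.7 -19.3] F [0.8 0.6 0.3] w 88.1 q [-0.26  0.62  1.81 -0.    0.72  1.01]
axes x [-0.002  0.    -1.   ] y [ 0.291 -0.957 -0.001] z [-0.957 -0.291  0.002] jawyaw -1.276
```

View pics/p19s.png

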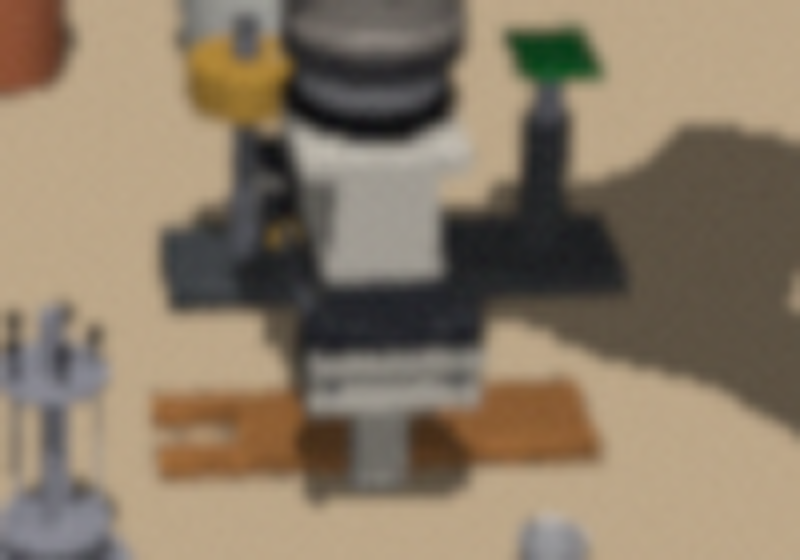

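View pics/p19t.png

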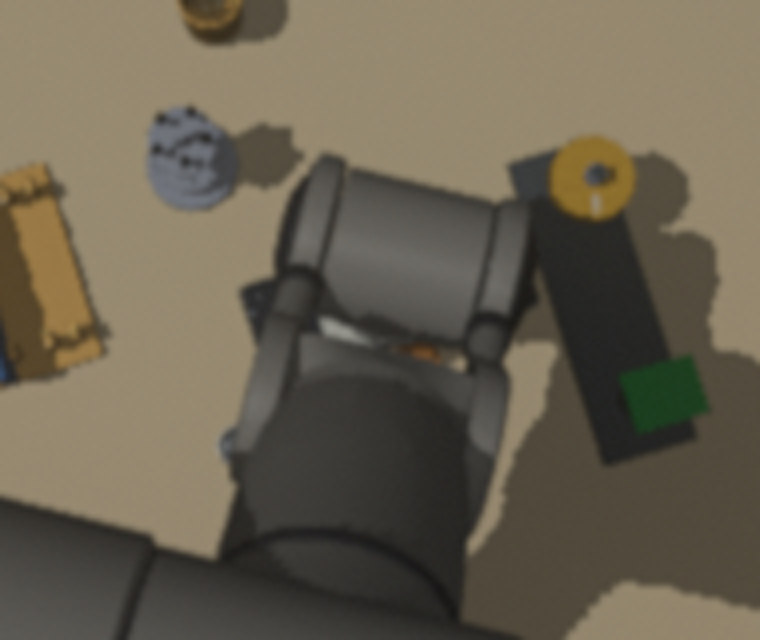

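```bash
python3 -m crank '[{"dx":0.1,"dy":0,"dz":0,"spin":0},{"dx":0.1,"dy":0,"dz":0,"spin":0}]' 96
```

```text
time: 23.97
tool_pos: [510.1, -57.9, -19.8]
tcp_rot: [-0.239, 1.57, -3.086]
contact_force: [0.0, 1.1, 0.1]
grip_width: 88.4
```

```bash
python3 -m crank '[{"dx":0.1,"dy":0,"dz":0,"spin":0},{"dx":0.1,"dy":0,"dz":0,"spin":0}]' 96
```

```text
time: 24.13
tool_pos: [510.4, -57.9, -20.3]
tcp_rot: [1.529, 1.571, -1.318]
contact_force: [-1.8, 0.0, 4.1]
grip_width: 87.9
```

```bash
python3 -m crank '[{"dx":-0.15,"dy":0,"dz":0,"spin":0},{"dx":-0.15,"dy":0,"dz":0,"spin":0},{"dx":-0.15,"dy":0,"dz":0,"spin":0},{"dx":-0.15,"dy":0,"dz":0,"spin":0},{"dx":-0.15,"dy":0,"dz":0,"spin":0},{"dx":-0.15,"dy":0,"dz":0,"spin":0},{"dx":-0.15,"dy":0,"dz":0,"spin":0}]' 0; python3 go.py
```

```text
time: 24.72
tool_pos: [510.4, -57.8, -19.3]
tcp_rot: [0.025, 1.571, -2.822]
contact_force: [-0.0, 0.8, 0.8]
grip_width: 59.6
t 24.72 p [510.4 -57.8 -19.3] F [-0.   0.8  0.8] w 59.6 q [-0.26  0.62  1.81 -0.    0.72  1.01]
axes x [-0. -0. -1.] y [ 0.291 -0.957  0.   ] z [-0.957 -0.291  0.   ] jawyaw -1.276
```

```bash
python3 -m crank '[{"dx":-1,"dy":0,"dz":0,"spin":0},{"dx":-2.5,"dy":0,"dz":0,"spin":0},{"dx":-5,"dy":0,"dz":0,"spin":0},{"dx":-7.5,"dy":0,"dz":0,"spin":0},{"dx":-10,"dy":0,"dz":0,"spin":0},{"dx":-12.5,"dy":0,"dz":0,"spin":0},{"dx":-15,"dy":0,"dz":0,"spin":0},{"dx":-16.5,"dy":0,"dz":0,"spin":0},{"dx":-17,"dy":0,"dz":0,"spin":0},{"dx":-17,"dy":0,"dz":0,"spin":0},{"dx":-17,"dy":0,"dz":0,"spin":0}]' 0; python3 go.py; python3 - <<'E'
from h import *
S=grab("side")
cv2.imwrite("pics/p20s.png",cv2.resize(S.frame[120:220,210:310],None,fx=7,fy=7,interpolation=cv2.INTER_CUBIC))
T=grab("top")
cv2.imwrite("pics/p20t.png",cv2.resize(T.frame[130:290,180:370],None,fx=4,fy=4,interpolation=cv2.INTER_CUBIC))
E
```

```text
time: 25.63
tool_pos: [510.0, -57.7, 150.3]
tcp_rot: [-0.428, 1.57, 3.008]
contact_force: [0.1, 0.1, -1.5]
grip_width: 59.2
t 25.63 p [510.  -57.7 150.3] F [ 0.1  0.1 -1.5] w 59.2 q [-0.26  0.37  1.64 -0.    1.13  1.01]
axes x [-0.001  0.    -1.   ] y [ 0.291 -0.957 -0.   ] z [-0.957 -0.291  0.001] jawyaw -1.276
```

View pics/p20s.png

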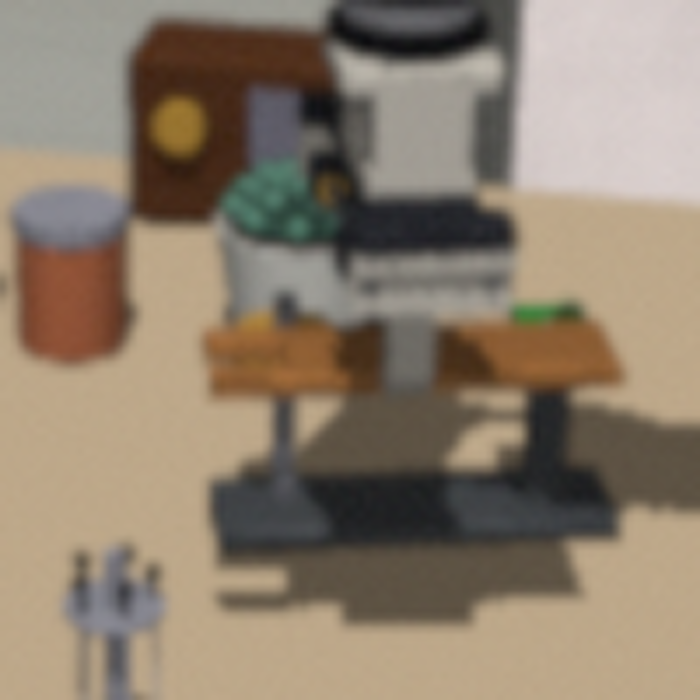

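View pics/p20t.png

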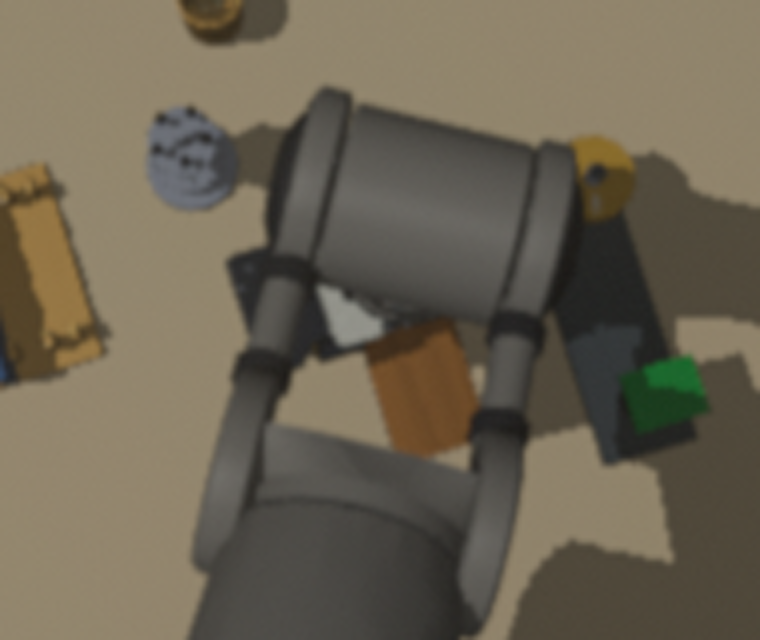

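```bash
python3 - <<'E'
from h import *
T=grab("top");S=grab("side")
f=lambda *p:T.atz(*uz(p,(180,130),4),179.5)
g=lambda p,z:S.atz(*uz(p,(210,120),7),z)
a=f(400,459);b=f(482,437);print("rear L,R",a,b,"mid",(a+b)/2,np.linalg.norm(a-b),"edge yaw",np.arctan2(*(a-b)[[1,0]])-np.pi/2)
c=f(367,352); print("left edge pt",c,"yaw",np.arctan2(*(c-a)[[1,0]]))
for n,p,z in(("fork near bottom",(212,394),169.5),("rear near bottom",(622,383),169.5),("rear far top",(600,324),179.5),("fork far top",(206,332),179.5),("fingertip",(410,392),170)): print(n,g(p,z))
u=np.array([.957,.291,0]);print("pred rear mid",np.array([510,-57.7,0])-100*u)
E
```

```text
rear L,R [399.13297213 -61.5786032  179.5       ] [ 411.72703828 -112.73631484  179.5       ] mid [405.43000521 -87.15745902 179.5       ] 52.685120886950386 edge yaw 0.241381268717638
left edge pt [465.76822701 -42.70756894 179.5       ] yaw 0.2759726186158905
fork near bottom [589.58947157 -12.21136275 169.5       ]
rear near bottom [397.24017001 -64.35225692 169.5       ]
rear far top [ 411.17809905 -109.403602    179.5       ]
fork far top [601.82004079 -59.68208958 179.5       ]
fingertip [496.95186653 -32.53466139 170.        ]
pred rear mid [414.3 -86.8   0. ]
```

```bash
python3 go.py 517 -214.3 150 -1.298
```

```text
t 25.83 p [509.8 -57.7 149.6] F [-0.2  0.4 -1.1] w 59.4 q [-0.26  0.38  1.64 -0.    1.13  1.01]
axes x [-0.002  0.001 -1.   ] y [ 0.29  -0.957 -0.001] z [-0.957 -0.29   0.002] jawyaw -1.276
row dx dy dz [cm] [-0.06 15.2   3.86]
spin 0.022 or 3.164 -3.12
```

```bash
python3 -m crank '[{"dx":0,"dy":1.5,"dz":0.4,"spin":0.02},{"dx":0,"dy":4,"dz":1,"spin":0.02},{"dx":0,"dy":7,"dz":1.8,"spin":0.02},{"dx":0,"dy":10,"dz":2.6,"spin":0.02},{"dx":0,"dy":12.5,"dz":3.2,"spin":0.02},{"dx":0,"dy":14.5,"dz":3.7,"spin":0.02},{"dx":0,"dy":15.2,"dz":3.9,"spin":0.02},{"dx":0,"dy":15.2,"dz":3.9,"spin":0.02},{"dx":0,"dy":15.2,"dz":3.9,"spin":0.02}]' 0; python3 go.py 517 -214.3 130; python3 - <<'E'
from h import *
S=grab("side")
cv2.imwrite("pics/p21s.png",cv2.resize(S.frame[120:200,225:325],None,fx=8,fy=8,interpolation=cv2.INTER_CUBIC))
T=grab("top")
cv2.imwrite("pics/p21t.png",cv2.resize(T.frame[150:260,280:400],None,fx=6,fy=6,interpolation=cv2.INTER_CUBIC))
E
```

```text
time: 26.58
tool_pos: [516.9, -214.0, 150.1]
tcp_rot: [-1.02, 1.569, 2.395]
contact_force: [-0.3, -0.1, -1.1]
grip_width: 59.6
t 26.58 p [ 516.9 -214.   150.1] F [-0.3 -0.1 -1.1] w 59.6 q [-0.53  0.45  1.51  0.    1.18  0.77]
axes x [-0.001  0.001 -1.   ] y [ 0.271 -0.963 -0.002] z [-0.963 -0.271  0.001] jawyaw -1.297
row dx dy dz [cm] [ 2.01  0.04 -0.  ]
```

View pics/p21s.png

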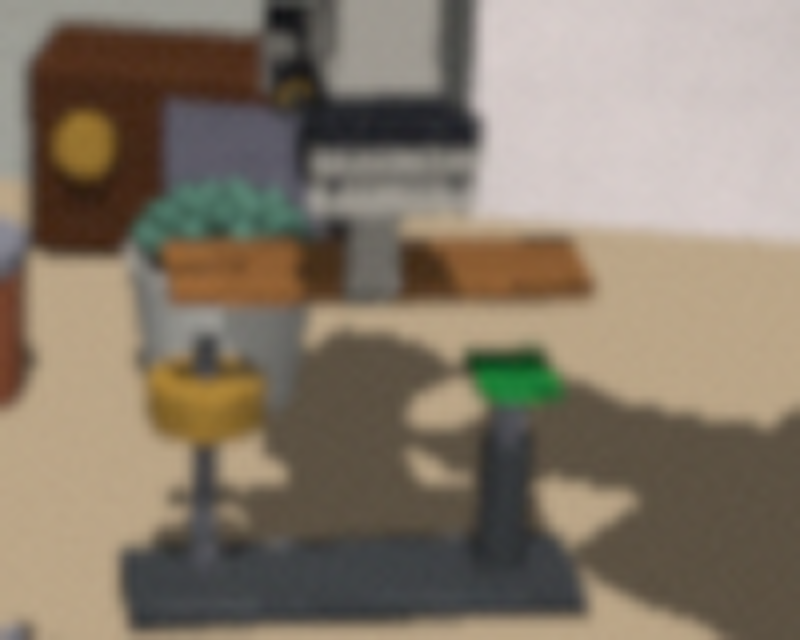

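View pics/p21t.png

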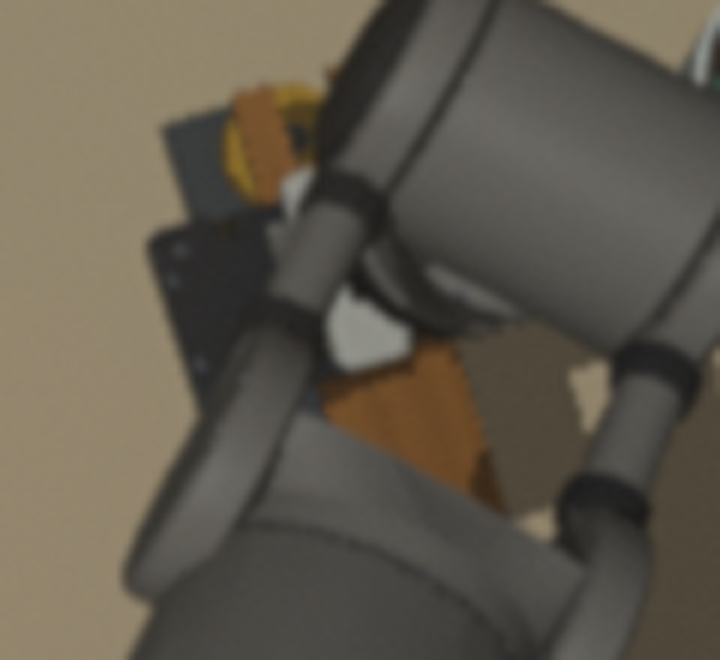

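```bash
python3 - <<'E'
from h import *
T=grab("top");S=grab("side")
tz=lambda p,z:T.atz(*uz(p,(280,150),6),z)
g=lambda p,z:S.atz(*uz(p,(225,120),8),z)
A=[g((170,302),169.5),g((592,297),169.5),g((577,237),179.5),g((165,240),179.5)]
for a in A: print(a.round(1))
m=np.mean(A,0);print("centre side",m, "yaw",np.arctan2(*(A[0]-A[1])[[1,0]]),np.arctan2(*(A[3]-A[2])[[1,0]]))
print("tine outer",tz((232,95),179.5),tz((262,205),179.5)," inner",tz((276,88),179.5),tz((297,165),179.5))
R=np.array([[np.cos(.273),-np.sin(.273)],[np.sin(.273),np.cos(.273)]])
def w(X,Y,z,c=(510.9,-218.8)): return np.r_[R@[X,Y]+np.array(c),z]
for n,P in(("tine tip outer",w(100,30,179.5)),("tine root outer",w(61,30,179.5)),("tip inner",w(100,12,179.5)),("root inner",w(61,12,179.5)),("rear R",w(-100,-30,179.5)),("rodtop",w(75,0,142))):
    print(n,((T.proj([P])-[280,150]+.5)*6-.5).round(0))
for n,P in(("near fork bot",w(100,30,169.5)),("near rear bot",w(-100,30,169.5)),("far rear top",w(-100,-30,179.5)),("far fork",w(100,-30,179.5)),("rodtop",w(75,0,142)),("coll",w(75,0,122)),("rest c",w(-75,0,122))):
    print(n,((S.proj([P])-[225,120]+.5)*8-.5).round(0))
E
```

```text
[ 597.7 -171.1  169.5]
[ 404.2 -218.4  169.5]
[ 414.6 -267.9  179.5]
[ 609.3 -221.8  179.5]
centre side [ 506.44890276 -219.81585961  174.5       ] yaw 0.24001790522136965 0.2324551243013357
tine outer [ 595.66469989 -164.46823692  179.5       ] [ 548.55615042 -175.30070169  179.5       ]  inner [ 598.28354134 -183.1213152   179.5       ] [ 565.23809791 -190.64585999  179.5       ]
tine tip outer [[228.  87.]]
tine root outer [[256. 174.]]
tip inner [[269.  75.]]
root inner [[297. 162.]]
rear R [[514. 502.]]
rodtop [[300. 137.]]
near fork bot [[164. 309.]]
near rear bot [[587. 298.]]
far rear top [[561. 231.]]
far fork [[152. 240.]]
rodtop [[209. 335.]]
coll [[209. 374.]]
rest c [[515. 365.]]
```

```bash
python3 -m crank '[{"dx":0,"dy":0,"dz":-0.4,"spin":-0.035},{"dx":0.5,"dy":0,"dz":-0.4,"spin":-0.035},{"dx":1.2,"dy":0,"dz":-0.4,"spin":-0.035},{"dx":1.9,"dy":0,"dz":-0.4,"spin":-0.035},{"dx":2.2,"dy":0,"dz":-0.4,"spin":-0.035},{"dx":2.2,"dy":0,"dz":-0.4,"spin":-0.035},{"dx":2.2,"dy":0,"dz":-0.4,"spin":-0.035}]' 0; python3 go.py 521 -213 130; python3 - <<'E'
from h import *
S=grab("side")
cv2.imwrite("pics/p22s.png",cv2.resize(S.frame[120:200,225:325],None,fx=8,fy=8,interpolation=cv2.INTER_CUBIC))
T=grab("top")
cv2.imwrite("pics/p22t.png",cv2.resize(T.frame[150:260,280:400],None,fx=6,fy=6,interpolation=cv2.INTER_CUBIC))
E
```

```text
time: 27.37
tool_pos: [520.9, -213.4, 128.4]
tcp_rot: [-0.71, 1.57, 2.741]
contact_force: [0.5, 0.3, -1.7]
grip_width: 59.5
t 27.37 p [ 520.9 -213.4  128.4] F [ 0.5  0.3 -1.7] w 59.5 q [-0.52  0.48  1.53 -0.    1.13  0.74]
axes x [-0.001  0.    -1.   ] y [ 0.305 -0.952 -0.001] z [-0.952 -0.305  0.001] jawyaw -1.261
row dx dy dz [cm] [-0.16 -0.04 -0.02]
```

View pics/p22s.png

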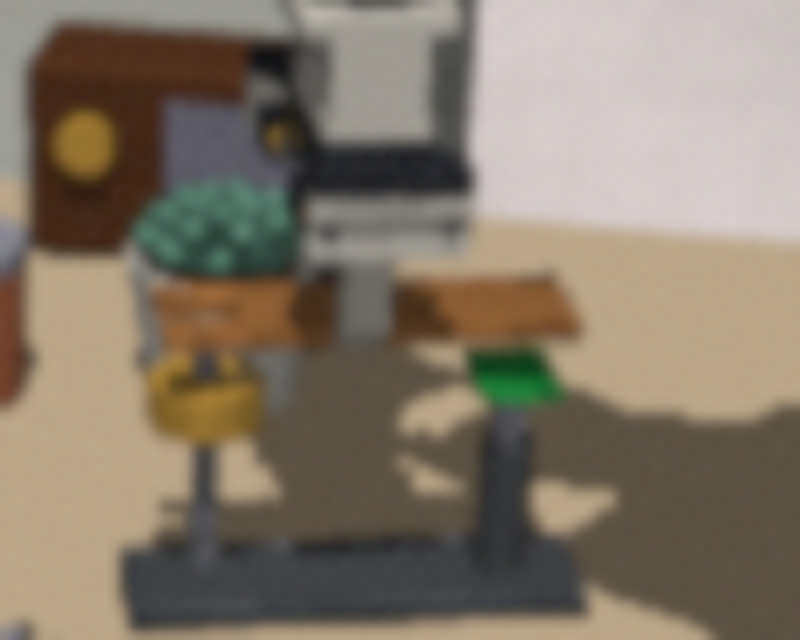

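View pics/p22t.png

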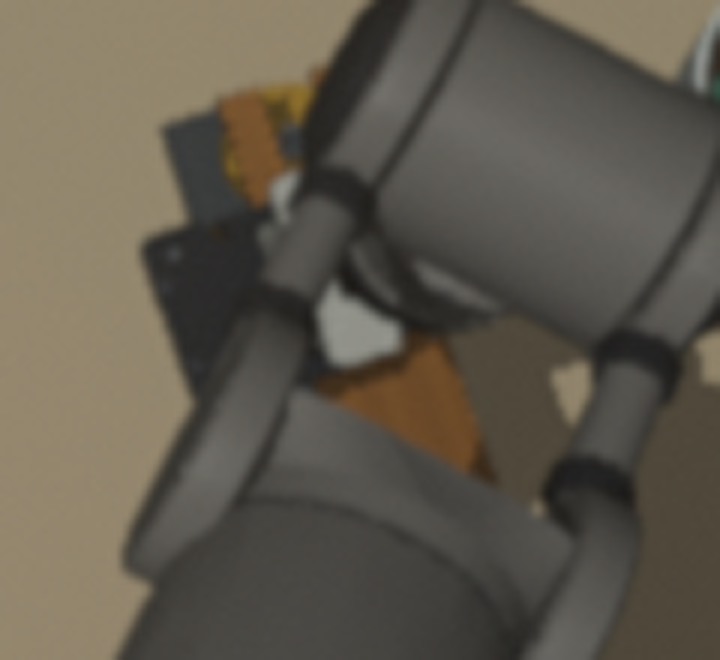

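```bash
cat > cmp.py <<'E'
from h import *
import sys
T=grab("top");S=grab("side")
zb=float(sys.argv[1]);zt=zb+10
R=np.array([[np.cos(.273),-np.sin(.273)],[np.sin(.273),np.cos(.273)]])
def w(X,Y,z,c=(510.9,-218.8)): return np.r_[R@[X,Y]+np.array(c),z]
for n,P in(("tine tip outer",w(100,30,zt)),("tine root outer",w(61,30,zt)),("tip inner",w(100,12,zt)),("root inner",w(61,12,zt)),("rear R",w(-100,-30,zt)),("rodtop",w(75,0,142))):
    print(n,((T.proj([P])-[280,150]+.5)*6-.5).round(0))
for n,P in(("near fork bot",w(100,30,zb)),("near rear bot",w(-100,30,zb)),("far rear top",w(-100,-30,zt)),("far fork",w(100,-30,zt)),("rodtop",w(75,0,142)),("coll",w(75,0,122)),("rest c",w(-75,0,122))):
    print(n,((S.proj([P])-[225,120]+.5)*8-.5).round(0))
E
python3 cmp.py 147.6
```

```text
tine tip outer [[221.  96.]]
tine root outer [[249. 182.]]
tip inner [[261.  84.]]
root inner [[289. 170.]]
rear R [[502. 503.]]
rodtop [[300. 137.]]
near fork bot [[163. 352.]]
near rear bot [[583. 341.]]
far rear top [[558. 272.]]
far fork [[152. 282.]]
rodtop [[209. 335.]]
coll [[209. 374.]]
rest c [[515. 365.]]
```

```bash
python3 -m crank '[{"dx":0.3,"dy":0,"dz":0,"spin":0},{"dx":0.6,"dy":0,"dz":0,"spin":0},{"dx":0.9,"dy":0,"dz":0,"spin":0},{"dx":1.2,"dy":0,"dz":0,"spin":0},{"dx":1.2,"dy":0,"dz":0,"spin":0}]' 0; python3 -m crank '[{"dx":0.2,"dy":0,"dz":0,"spin":0},{"dx":0.4,"dy":0,"dz":0,"spin":0},{"dx":0.6,"dy":0,"dz":0,"spin":0},{"dx":0.7,"dy":0,"dz":0,"spin":0},{"dx":0.7,"dy":0,"dz":0,"spin":0},{"dx":0.7,"dy":0,"dz":0,"spin":0}]' 0;python3 - <<'E'
from h import *
S=grab("side")
cv2.imwrite("pics/p23s.png",cv2.resize(S.frame[120:200,225:325],None,fx=8,fy=8,interpolation=cv2.INTER_CUBIC))
T=grab("top")
cv2.imwrite("pics/p23t.png",cv2.resize(T.frame[150:260,280:400],None,fx=6,fy=6,interpolation=cv2.INTER_CUBIC))
E
python3 cmp.py 128
```

```text
time: 27.98
tool_pos: [520.7, -213.3, 115.9]
tcp_rot: [-0.783, 1.569, 2.668]
contact_force: [0.7, -0.0, -0.4]
grip_width: 59.6
time: 28.48
tool_pos: [521.2, -213.5, 109.8]
tcp_rot: [0.806, 1.571, -2.026]
contact_force: [0.6, -0.5, -1.2]
grip_width: 59.5
tine tip outer [[215. 104.]]
tine root outer [[243. 189.]]
tip inner [[255.  93.]]
root inner [[282. 177.]]
rear R [[491. 504.]]
rodtop [[300. 137.]]
near fork bot [[163. 390.]]
near rear bot [[580. 378.]]
far rear top [[555. 309.]]
far fork [[152. 320.]]
rodtop [[209. 335.]]
coll [[209. 374.]]
rest c [[515. 365.]]
```

View pics/p23s.png

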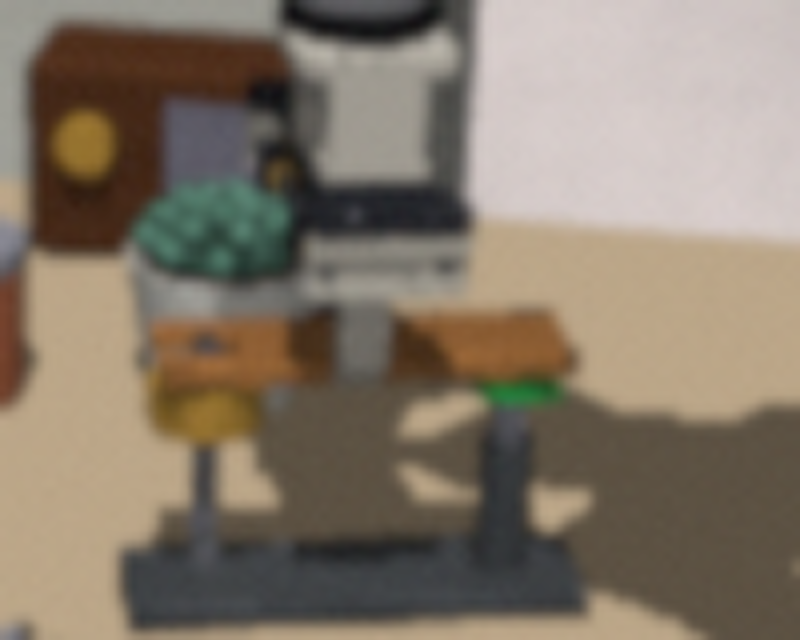

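View pics/p23t.png

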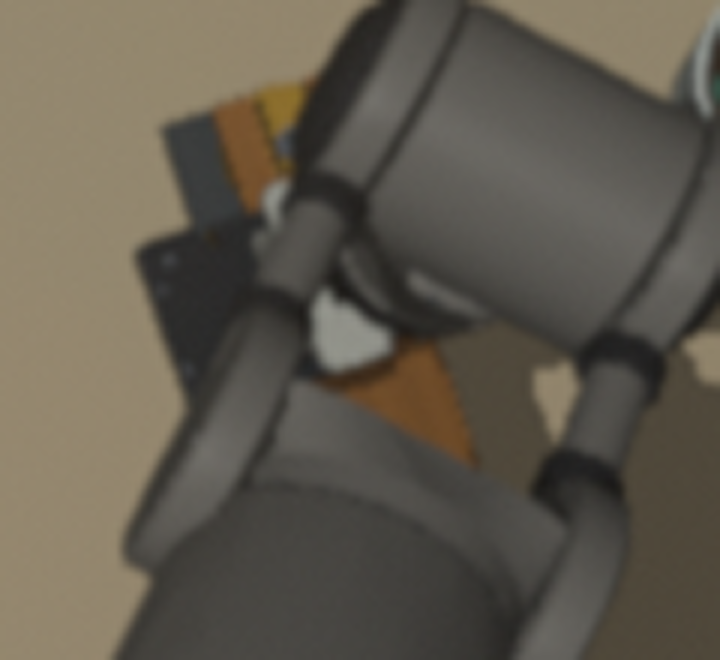

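```bash
python3 -m crank '[{"dx":0.2,"dy":0,"dz":0,"spin":0},{"dx":0.4,"dy":0,"dz":0,"spin":0},{"dx":0.5,"dy":0,"dz":0,"spin":0},{"dx":0.5,"dy":0,"dz":0,"spin":0},{"dx":0.5,"dy":0,"dz":0,"spin":0}]' 0
```

```text
time: 29.1
tool_pos: [521.1, -213.5, 104.7]
tcp_rot: [-0.541, 1.571, 2.91]
contact_force: [-0.9, -0.2, -1.4]
grip_width: 59.4
```

```bash
python3 -m crank '[{"dx":0.1,"dy":0,"dz":0,"spin":0},{"dx":0.1,"dy":0,"dz":0,"spin":0}]' 0
```

```text
time: 29.27
tool_pos: [521.2, -213.5, 103.7]
tcp_rot: [0.711, 1.571, -2.121]
contact_force: [0.3, -0.0, -0.9]
grip_width: 59.9
```

```bash
python3 -m crank '[{"dx":0.1,"dy":0,"dz":0,"spin":0},{"dx":0.1,"dy":0,"dz":0,"spin":0}]' 0
```

```text
time: 29.43
tool_pos: [521.2, -213.5, 102.7]
tcp_rot: [1.73, 1.571, -1.102]
contact_force: [-0.3, -0.7, -0.5]
grip_width: 59.1
```

```bash
python3 -m crank '[{"dx":0.05,"dy":0,"dz":0,"spin":0},{"dx":0.05,"dy":0,"dz":0,"spin":0}]' 0
```

```text
time: 29.6
tool_pos: [521.2, -213.5, 102.7]
tcp_rot: [2.151, 1.57, -0.681]
contact_force: [-0.5, 0.4, 2.1]
grip_width: 59.8
```

```bash
python3 -m crank '[{"dx":0.05,"dy":0,"dz":0,"spin":0},{"dx":0.05,"dy":0,"dz":0,"spin":0}]' 0
```

```text
time: 29.77
tool_pos: [521.3, -213.6, 102.6]
tcp_rot: [2.181, 1.57, -0.651]
contact_force: [-2.3, 0.9, 5.3]
grip_width: 59.4
```

```bash
python3 go.py
```

```text
t 29.77 p [ 521.3 -213.6  102.6] F [-2.3  0.9  5.3] w 59.4 q [-0.52  0.51  1.56 -0.    1.07  0.74]
axes x [ 0.001 -0.    -1.   ] y [ 0.305 -0.952  0.001] z [-0.952 -0.305 -0.   ] jawyaw -1.261
```

```bash
python3 -m crank '[{"dx":-0.05,"dy":0,"dz":0,"spin":0},{"dx":-0.05,"dy":0,"dz":0,"spin":0},{"dx":-0.05,"dy":0,"dz":0,"spin":0},{"dx":-0.05,"dy":0,"dz":0,"spin":0},{"dx":-0.05,"dy":0,"dz":0,"spin":0}]' 90; python3 - <<'E'
from h import *
S=grab("side")
cv2.imwrite("pics/p24s.png",cv2.resize(S.frame[120:200,225:325],None,fx=8,fy=8,interpolation=cv2.INTER_CUBIC))
E
```

```text
time: 30.18
tool_pos: [521.1, -213.5, 102.1]
tcp_rot: [-0.403, 1.571, 3.049]
contact_force: [0.0, 0.8, 0.2]
grip_width: 81.8
```

View pics/p24s.png

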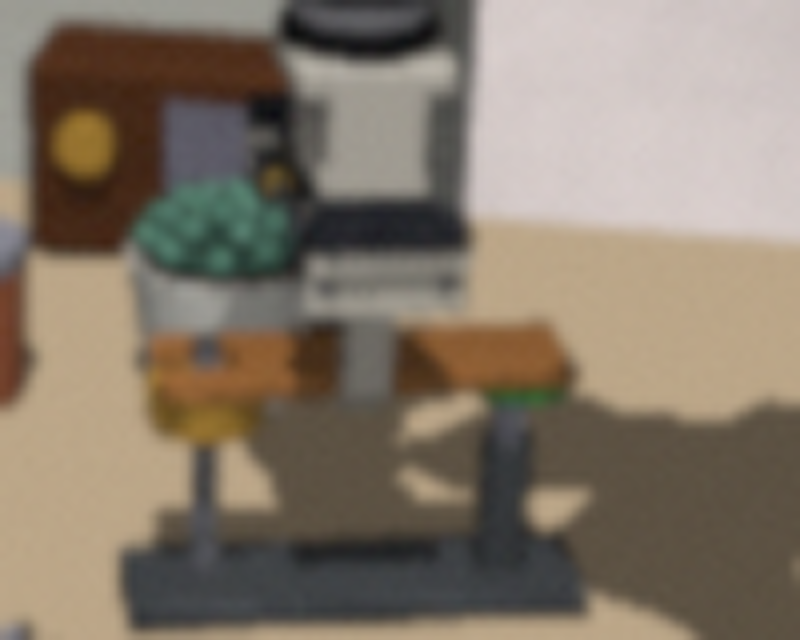

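Shelf is resting on both supports, with the rod at (205,350) in its fork. I'll lift straight up and then move away to check.

```bash
python3 -m crank '[{"dx":-1,"dy":0,"dz":0,"spin":0},{"dx":-2.5,"dy":0,"dz":0,"spin":0},{"dx":-5,"dy":0,"dz":0,"spin":0},{"dx":-8,"dy":0,"dz":0,"spin":0},{"dx":-11,"dy":0,"dz":0,"spin":0},{"dx":-11,"dy":3,"dz":4,"spin":0},{"dx":-11,"dy":6,"dz":8,"spin":0},{"dx":-11,"dy":9,"dz":12,"spin":0},{"dx":-11,"dy":12,"dz":16,"spin":0},{"dx":-11,"dy":15,"dz":20,"spin":0},{"dx":-11,"dy":18,"dz":24,"spin":0},{"dx":-11,"dy":18,"dz":24,"spin":0},{"dx":-11,"dy":18,"dz":24,"spin":0}]' 90; python3 go.py; python3 - <<'E'
from h import *
S=grab("side")
cv2.imwrite("pics/p25s.png",cv2.resize(S.frame[120:200,225:325],None,fx=8,fy=8,interpolation=cv2.INTER_CUBIC))
T=grab("top")
cv2.imwrite("pics/p25t.png",cv2.resize(T.frame[150:260,280:400],None,fx=6,fy=6,interpolation=cv2.INTER_CUBIC))
cv2.imwrite("pics/p25f.png",T.frame)
E
python3 cmp.py 122
```

```text
time: 31.32
tool_pos: [343.6, -462.9, 212.9]
tcp_rot: [0.905, 1.568, -1.931]
contact_force: [-0.6, 1.0, 0.5]
grip_width: 82.6
t 31.32 p [ 343.6 -462.9  212.9] F [-0.6  1.   0.5] w 82.6 q [-1.06  0.43  1.37 -0.    1.34  0.2 ]
axes x [-0.001 -0.003 -1.   ] y [ 0.3   -0.954  0.002] z [-0.954 -0.3    0.002] jawyaw -1.266
tine tip outer [[214. 107.]]
tine root outer [[241. 191.]]
tip inner [[253.  95.]]
root inner [[280. 179.]]
rear R [[488. 505.]]
rodtop [[300. 137.]]
near fork bot [[163. 402.]]
near rear bot [[579. 390.]]
far rear top [[554. 320.]]
far fork [[151. 331.]]
rodtop [[209. 335.]]
coll [[209. 374.]]
rest c [[515. 365.]]
```

View pics/p25s.png

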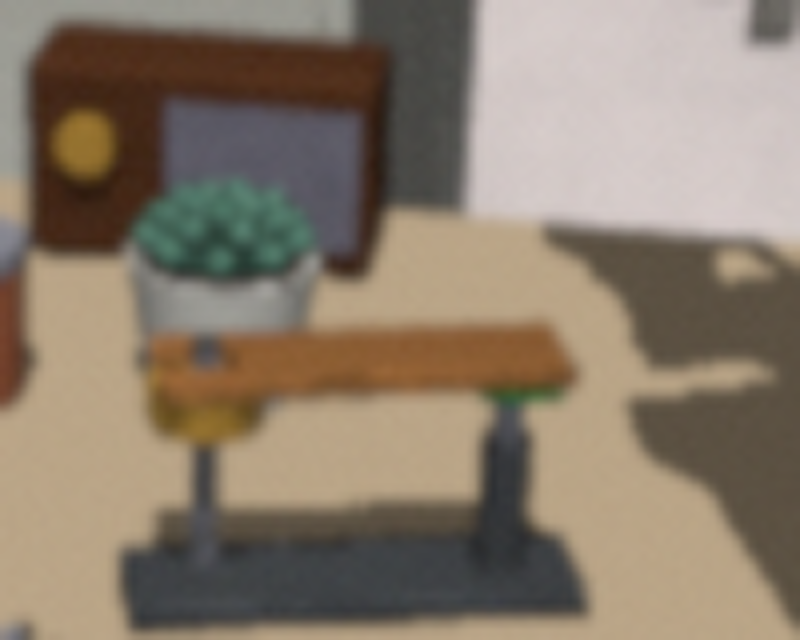

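View pics/p25t.png

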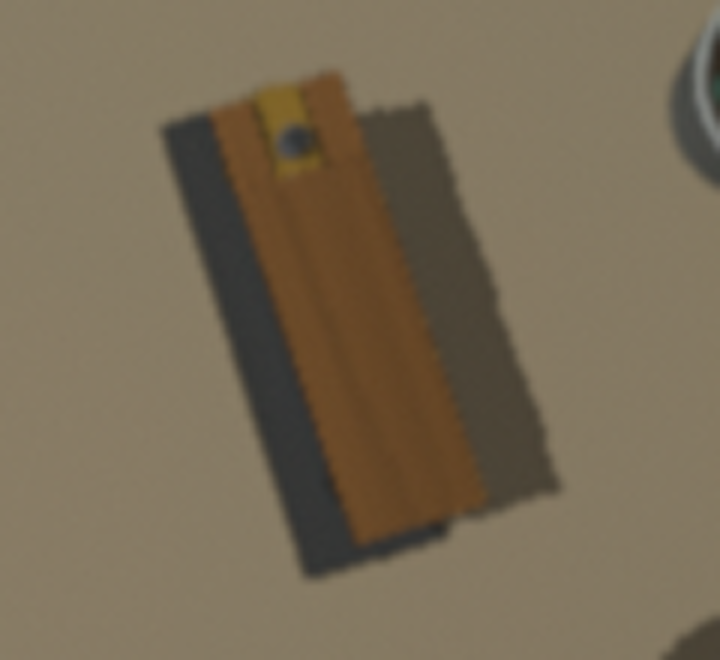

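View pics/p25f.png

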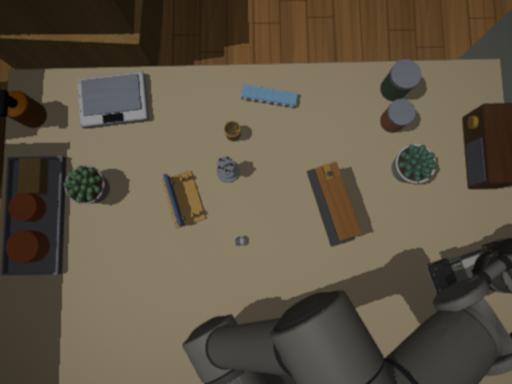

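```bash
python3 -m crank '[{"dx":0,"dy":0,"dz":0,"spin":0},{"dx":0,"dy":0,"dz":0,"spin":0}]' 90; python3 -c "
from plant import bot; print(bot.close_job())"
```

```text
time: 31.68
tool_pos: [348.7, -456.8, 212.7]
tcp_rot: [2.653, 1.57, -0.176]
contact_force: [-0.0, 0.4, 0.4]
grip_width: 82.5
the job is handed in; nothing more can be done
None
```

The collar is screwed up level with the rest, and the shelf lies flat across both with the rod in its fork. I handed the job in at about 31.7 s. No verdict came back.

**What I did**
- **Collar:** I touched the rest and the collar with closed fingers, which gave 12.2 mm still to rise. I turned the collar 2.55 rad and let go, then touched it again. It read about 101.6 mm against 101.7 mm on the rest.
- **Shelf:** The tool can only point down, so the shelf could not be turned flat in the grip. I set it on edge on the free sill, leaned it over between the opening fingers and regripped it across its width. I then lowered it onto both supports until contact and released it.

**Last checks**
- **Fit:** The final pictures show the shelf flat on collar and rest, with the rod inside the fork. The rod stands roughly 4 mm along the slot from its middle. The shelf edges fall within about 1 px of where they should be.
- **Surroundings:** The tile, pots, holder, cap and tester look unmoved in the top view. The arm was clear and the measured force was about zero.

**What disagreed**
- **Finger height:** The reported fingertip height is about 20 mm too low. A touch on the sill read -20.2 mm, so I worked from touch heights instead. That puts the rest at about 122 mm, the bottom of its stated range.
- **Camera heights:** The first camera fit put both heights too low (rest 116 mm, collar 106 mm), so I did not use it.
- **Camera and robot positions:** These differed by about 3 mm. In the cameras the shelf also looked about 0.035 rad turned in the grip, so I corrected both before lowering.

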